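# Load the bench parts dryer and start it

## Robot

A 6-joint arm with a two-finger parallel gripper is mounted at the origin on the work surface; the furniture and walls round the work are solid. World frame = base frame: x ahead of the robot, y to its left, z up, the work surface at z = 0. Lengths are in m, angles in rad, forces in N, time in s.
With the tool pointing down it reaches from about 0.275 to 0.875 m from the base axis. Payload 12.5 kg.
Tool frame: the origin (TCP) lies at the very end of the fingers, on their centre line; the grasp point (between the pads) lies 19 mm behind it; y points along the fingers, z is the direction in which the jaws open and shut, and the axes are right-handed (so a half turn about y gives the same grasp; the last joint's range is limited). The gripper opens to 85 mm and grips with 20 to 120 N. Pads are 22 mm wide; open, the fingers measure 114 mm over their backs; the gripper's body (76 mm by 85 mm) begins 54 mm behind the grasp point. The pads swing forward as they close: fully open they stand 13 mm farther back than shut.
Start: joints at [1.077, 0.351, 1.652, -0, 1.139, -0.085], TCP at [0.219, 0.505, 0.231] pointing down, gripper open.
Joint ranges: [-2.75, 2.75], [-0.79, 2.1], [0.01, 2.65], [-1.57, 4.71], [0.07, 3.14], [-2.87, 2.87]. Speed limits (rad/s): [2.22, 2.22, 2.79, 3.14, 3.14, 3.14].

## Interface

Orientations are given as a rotation vector (axis times angle).
In Python, from workcell import get_obs, viewer, sign_off, search_frame gives the robot as it stands. The module is installed in compiled form; this text tells all that it offers.
- The arm moves only by the shell command python3 -m crank 'ROWS'. ROWS is text: rows parted by semicolons, each of 5 numbers parted by spaces: the finger opening in mm, from 0 to 85.4, then the shift along the world's x, y, z in mm, then the turn about the world's z in rad. A call has exactly 10 rows; each row shifts and turns the pose as measured when the row begins; what a row does not reach is not made up. A row lasts 1/12 s, in which the tool goes at most 41.7 mm and 7.16 degrees, less where a joint would pass 70% of its speed; a pose out of reach is approached as far as the arm can. A call is refused whole if a number of a shift passes 41.7 or a number of a turn 0.125, either way. A call with a gripper value outside its range is refused whole. The fingers move at their own pace and stop on an object; the grip force is fixed at half the most. Time passes only in rows, so rows that do not move let the fingers close, or fill a call up. It gives the time, the measured TCP pose, the force and the opening at its end, in the units of the state.
- get_obs(): the state, without advancing time (a new reading comes with each control period).
- viewer.snapshot(name): name is "scene" or "top" or "wrist"; returns the picture (420x560x3 uint8, red, green, blue); there is no depth.
- viewer.calibration(name): a dict with "camera_matrix" (3x3 intrinsics, pixels), "position" and "rotation" of the camera in the world; the wrist camera has in their place "hand_eye" (4x4, takes a point from camera to tool coordinates, whose origin is the TCP and whose axes are the tool frame's). Camera axes: x right, y up, looking along -z (the intrinsics and any distortion apply to the point x, -y, -z); pixel columns grow to the right and rows downward; lengths in m; the calibration is good to about 2 mm. A picture is of the moment at which its call begins: read the wrist's pose just before it. calibration takes no time and is no camera call.
- sign_off(): hands the job in, once; it reports no verdict.
Trained networks look in the newest picture that a camera, given by its name, has taken for a name from the list of things; names that differ only in an ending like _2 or _b are one class to them, and where a whole thing is asked for, a point or a joint stands for the part that bears it (a point fixed in the world has none). Each returns a list of dicts, best first, with "p" (0 to 1); they miss things now and then, are a little off and sometimes report something else, mostly with a low value. They report only what shows in the picture. A call takes as long as a camera call. They do not tell look-alikes from the thing itself.
- search_frame(camera, target): "uv" ([column, row] in pixels, amid what is visible of it).
The state is a dict: "clock": time; "joint_positions": joint angles; "joint_vel": joint speeds; "tau": joint torques, N m; "eef_pos": TCP position; "eef_rot": TCP orientation; "contact_force": force on the tool from outside, world axes, zero at the start; "ft_torque": the same for the moment, N m; "opening": opening from 0.0 (shut) to 1.0 (fully open).
Only numpy, scipy, OpenCV 4.12 (cv2) and the standard library are available. Lean on these libraries where they do the work, as an engineer would, in place of code of your own. Each camera call takes 0.05 s, during which the arm holds its last target. There are 200 camera calls.

## Task

Dry the washed parts: slide the filter cassette from its stand fully home into the slot on top of the dryer's fan house, and hang every basket that is there inside the dryer's well by hooking its bent lip over the thin front rim, so that it hangs upright. When all is loaded, start the dryer (never without its filter cassette home): pull the spring knob on the sloping panel right out for a moment, then let it go back to rest. Leave the cassette and the baskets in place.

Things in the scene. Friction and masses are not known exactly. Their poses are not given: they have to be found in the camera images.
- rim_mid (a point): middle of the top edge of the front rim of the dryer's open well: bare steel sheet 5 mm thick (x), top 115 mm above the bench, 196 mm long (y -98 to +98 mm). The well behind it is 80 mm wide, its floor 85 mm below the rim; its other sides are too thick for a hook. Axes: x from the dryer's front to its back (+x: into the well), y along the rim (fan house at -y), z up
- slot_mouth (a point): parts dryer: fixed grey box 140 x 310 mm; its right end (its -y), 125 mm high, is the fan house. This is the centre of the mouth of the filter slot in the fan house's flat top: 15 mm wide (x), 74 mm long (y), 70 mm deep, straight down, with splayed steel lead-in lips 5 mm high along both long sides. Axes as rim_mid
- start_knob (a joint): travel of the spring-loaded pull-to-start knob, m: 0 at rest, 0.014 pulled right out. The spring takes 4 N to begin and 11 N at full travel and draws the knob back to 0 when let go. The dryer starts when it has been out by more than 10 mm for a moment
- knob_grip (a point): middle of the round black head of the start knob (33 mm diameter, 26 mm long) on the sloping front panel of the fan house, 28 mm out from the panel at rest; it moves with the knob. z axis: the pull direction, outward from the panel, 30 degrees from vertical, leaning to the dryer's front; y is level, along the dryer's y
- cassette_grip (a point): centre of the black handle (12 mm thick in x, 40 mm wide in y, 24 mm high) on top of the loose air-filter cassette, a slab 12 mm thick (x), 70 mm wide (y), 72 mm high. It stands upright in a fixed steel stand, held 40 mm deep with 2 to 3 mm play; either face may go to the front. 0.16 kg. Axes: x through the thickness, y along the width, z up
- cassette_foot (a point): middle of the cassette's lower edge, 100 mm straight below cassette_grip, same axes; 70 mm below slot_mouth when the cassette is fully home
- basket1_grip (a point): centre of the black handle (12 mm thick in x, 36 mm wide in y, 24 mm high) of a hook-on wire basket of small parts (40 mm in x, 38 mm in y, 60 mm high) standing upright on the bench; 101 mm above its underside. 0.2 to 0.4 kg. Axes: x from the bent lip towards the basket, y along the lip, z up. None if absent: three or four of the baskets are there
- basket1_hook (a point): hook of that basket: the point midway in the hook's 10 mm wide (x) mouth, on the underside of its top bend, 34 mm below and 15 mm to -x of the handle's centre. The lip, 32 mm wide (y), is on the basket's -x side, reaches 20 mm down and splays out at its end. Hung up, this point is level with the rim's top and within 4 mm of its mid-line; the play lets the basket lean by up to 0.1 rad
- basket2_grip (a point): centre of the black handle (12 mm thick in x, 36 mm wide in y, 24 mm high) of a hook-on wire basket of small parts (40 mm in x, 38 mm in y, 60 mm high) standing upright on the bench; 101 mm above its underside. 0.2 to 0.4 kg. Axes: x from the bent lip towards the basket, y along the lip, z up. None if absent: three or four of the baskets are there
- basket2_hook (a point): hook of that basket: the point midway in the hook's 10 mm wide (x) mouth, on the underside of its top bend, 34 mm below and 15 mm to -x of the handle's centre. The lip, 32 mm wide (y), is on the basket's -x side, reaches 20 mm down and splays out at its end. Hung up, this point is level with the rim's top and within 4 mm of its mid-line; the play lets the basket lean by up to 0.1 rad
- basket3_grip (a point): centre of the black handle (12 mm thick in x, 36 mm wide in y, 24 mm high) of a hook-on wire basket of small parts (40 mm in x, 38 mm in y, 60 mm high) standing upright on the bench; 101 mm above its underside. 0.2 to 0.4 kg. Axes: x from the bent lip towards the basket, y along the lip, z up. None if absent: three or four of the baskets are there
- basket3_hook (a point): hook of that basket: the point midway in the hook's 10 mm wide (x) mouth, on the underside of its top bend, 34 mm below and 15 mm to -x of the handle's centre. The lip, 32 mm wide (y), is on the basket's -x side, reaches 20 mm down and splays out at its end. Hung up, this point is level with the rim's top and within 4 mm of its mid-line; the play lets the basket lean by up to 0.1 rad
- basket4_grip (a point): centre of the black handle (12 mm thick in x, 36 mm wide in y, 24 mm high) of a hook-on wire basket of small parts (40 mm in x, 38 mm in y, 60 mm high) standing upright on the bench; 101 mm above its underside. 0.2 to 0.4 kg. Axes: x from the bent lip towards the basket, y along the lip, z up. None if absent: three or four of the baskets are there
- basket4_hook (a point): hook of that basket: the point midway in the hook's 10 mm wide (x) mouth, on the underside of its top bend, 34 mm below and 15 mm to -x of the handle's centre. The lip, 32 mm wide (y), is on the basket's -x side, reaches 20 mm down and splays out at its end. Hung up, this point is level with the rim's top and within 4 mm of its mid-line; the play lets the basket lean by up to 0.1 rad
Mind the look-alikes: they are no part of the job. What is shaped like the part that bears cassette_grip but orange is not meant.

How it is judged:
By the outcome, as a careful person would: the job done as asked, in the order asked, and still so for the second after the job is handed in, with the robot touching nothing.
Of basket1, basket2, basket3, basket4 only 3 to 4 are there at a start; the rules pass over those that are not, and their reading is None.
At some moment in a run one of basket1, basket2, basket3, basket4 may be knocked a few centimetres aside while the robot is not near it.
It also fails if it takes over 210 s, if anything falls off the work surface, if the arm or the gripper's body presses on something with over 40 N, if the wrist force passes 120 N, or if a joint passes its speed limit or range.

## Working session

There is one attempt and no reset: what is moved stays moved. The work goes in short steps, Python scripts to look and compute and a shell command to move; the robot and the scene stay as the last step left them, time stands still between calls to the robot, and variables do not carry over. Pictures are saved under pics/ and viewed, about 12 in all and at most 16, crops included, and the job is handed in when it is done.

```bash
mkdir -p pics
cat > h.py <<'E'
import numpy as np, cv2
from workcell import get_obs, viewer, sign_off, search_frame
from scipy.spatial.transform import Rotation as R
def snap(n,f=None):
    o=get_obs(); im=viewer.snapshot(n)
    if f: cv2.imwrite('pics/'+f,im[:,:,::-1])
    return im,o
def cam(n,o=None):
    c=viewer.calibration(n); K=np.array(c['camera_matrix'])
    if n=='wrist':
        H=np.array(c['hand_eye']); T=np.eye(4); T[:3,:3]=R.from_rotvec(o['eef_rot']).as_matrix(); T[:3,3]=o['eef_pos']
        M=T@H; return K,M[:3,3],M[:3,:3],c
    r=np.array(c['rotation']); 
    if r.shape!=(3,3): r=R.from_rotvec(r).as_matrix()
    return K,np.array(c['position']),r,c
def ray(n,uv,o=None):
    K,p,r,c=cam(n,o); d=c.get('distortion',c.get('dist_coeffs'))
    q=cv2.undistortPoints(np.array([[uv]],float),K,np.array(d,float) if d is not None else None)[0,0]
    v=r@np.array([q[0],-q[1],-1]); return p,v/np.linalg.norm(v)
def at_z(n,uv,z,o=None):
    p,v=ray(n,uv,o); return p+v*(z-p[2])/v[2]
def tri(rs):
    A=np.zeros((3,3));b=np.zeros(3)
    for p,v in rs:
        P=np.eye(3)-np.outer(v,v);A+=P;b+=P@p
    x=np.linalg.solve(A,b); return x,[float(np.linalg.norm(np.cross(x-p,v))) for p,v in rs]
def proj(n,X,o=None):
    K,p,r,c=cam(n,o); q=r.T@(np.array(X)-p); q=np.array([q[0],-q[1],-q[2]])/-q[2]
    return (K@q)[:2]
E
python3 - <<'E'
from h import *
a,o=snap('scene','s0.png'); 
T=['rim_mid','slot_mouth','knob_grip','cassette_grip','cassette_foot','basket1_grip','basket1_hook']
print(o['clock'],o['eef_rot'],o['contact_force'],viewer.calibration('scene'),viewer.calibration('wrist'))
for n in ['scene','top']:
    if n=='top': snap(n,'t0.png')
    for t in T: print(n,t,[(np.round(d['uv']).astype(int).tolist(),round(d['p'],2)) for d in search_frame(n,t)])
E
```

```text
0.0 [-1.54801367  0.32093847 -0.32050171] [ 0.57204344 -1.09289778 -0.94611234] {'camera_matrix': array([[430.84725352,   0.        , 277.6448903 ],
       [  0.        , 430.84725352, 213.09379903],
       [  0.        ,   0.        ,   1.        ]]), 'position': array([ 0.01512016, -0.41835261,  0.72914473]), 'rotation': array([ 0.67006011, -0.39492645, -1.00253321])} {'camera_matrix': array([[311.4257118 ,   0.        , 282.515998  ],
       [  0.        , 311.4257118 , 211.74982986],
       [  0.        ,   0.        ,   1.        ]]), 'hand_eye': array([[-7.99043258e-04, -9.66037383e-01, -2.58401114e-01,
        -6.52414019e-02],
       [-6.58193871e-04,  2.58401649e-01, -9.66037346e-01,
        -1.42319088e-01],
       [ 9.99999464e-01, -6.01827599e-04, -8.42313980e-04,
         3.80050202e-06],
       [ 0.00000000e+00,  0.00000000e+00,  0.00000000e+00,
         1.00000000e+00]])}
scene rim_mid [([282, 305], 0.72), ([278, 175], 0.56)]
scene slot_mouth [([275, 174], 0.96)]
scene knob_grip []
scene cassette_grip [([321, 261], 0.9), ([333, 320], 0.79), ([274, 173], 0.51)]
scene cassette_foot [([329, 318], 0.93), ([317, 259], 0.76)]
scene basket1_grip [([281, 308], 0.8)]
scene basket1_hook [([282, 305], 0.69)]
top rim_mid [([238, 151], 0.57), ([258, 252], 0.38)]
top slot_mouth [([236, 150], 0.82)]
top knob_grip [([236, 149], 0.72), ([290, 164], 0.61)]
top cassette_grip [([370, 276], 0.7), ([335, 233], 0.61), ([234, 150], 0.19)]
top cassette_foot [([332, 231], 0.94), ([368, 273], 0.48)]
top basket1_grip [([329, 284], 0.88)]
top basket1_hook [([325, 288], 0.81), ([295, 254], 0.56)]
```

View pics/s0.png

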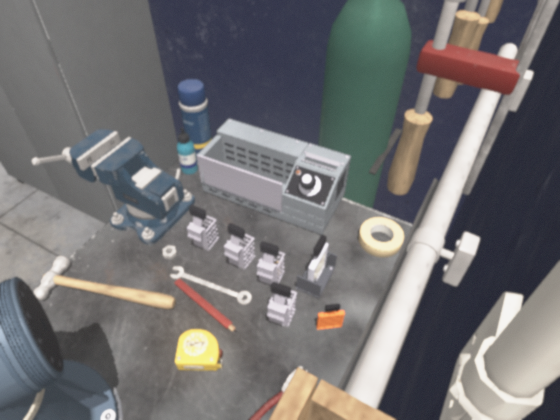

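View pics/t0.png

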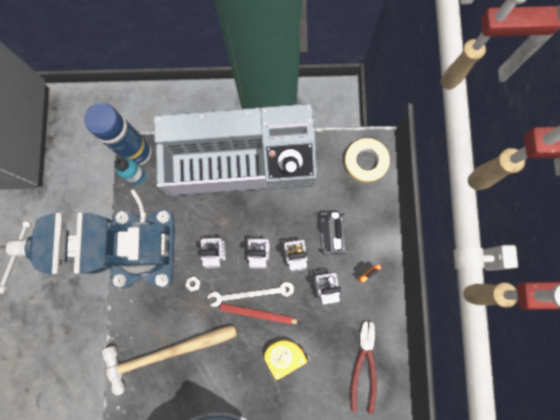

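Run:
```python
from h import *
t=cv2.imread('pics/t0.png')[95:305,150:390]; s=cv2.imread('pics/s0.png')[115:340,180:360]
cv2.imwrite('pics/t0c.png',cv2.resize(t,None,fx=3.3,fy=3.3,interpolation=2))
print([np.round(x,3) for x in cam('top')[1:3]])
for nm,z,uvs in [('hand',.101,[(210,241),(257,243),(294,243),(325,276)]),('cass',.14,[(336,230)]),('slot',.125,[(290,130)]),('rimends',.115,[(160,190),(266,185)]),('edge',.125,[(266,108),(314,107)])]:
    for uv in uvs: print(nm,uv,np.round(at_z('top',uv,z),3))
```

```text
[array([ 0.367, -0.146,  0.999]), array([[-0.016,  0.986, -0.168],
       [-1.   , -0.019, -0.018],
       [-0.021,  0.168,  0.986]])]
hand (210, 241) [ 0.462 -0.001  0.101]
hand (257, 243) [ 0.456 -0.091  0.101]
hand (294, 243) [ 0.455 -0.162  0.101]
hand (325, 276) [ 0.392 -0.219  0.101]
cass (336, 230) [ 0.474 -0.239  0.14 ]
slot (290, 130) [ 0.672 -0.159  0.125]
rimends (160, 190) [0.561 0.094 0.115]
rimends (266, 185) [ 0.566 -0.11   0.115]
edge (266, 108) [ 0.718 -0.113  0.125]
edge (314, 107) [ 0.718 -0.206  0.125]
```

View pics/t0c.png

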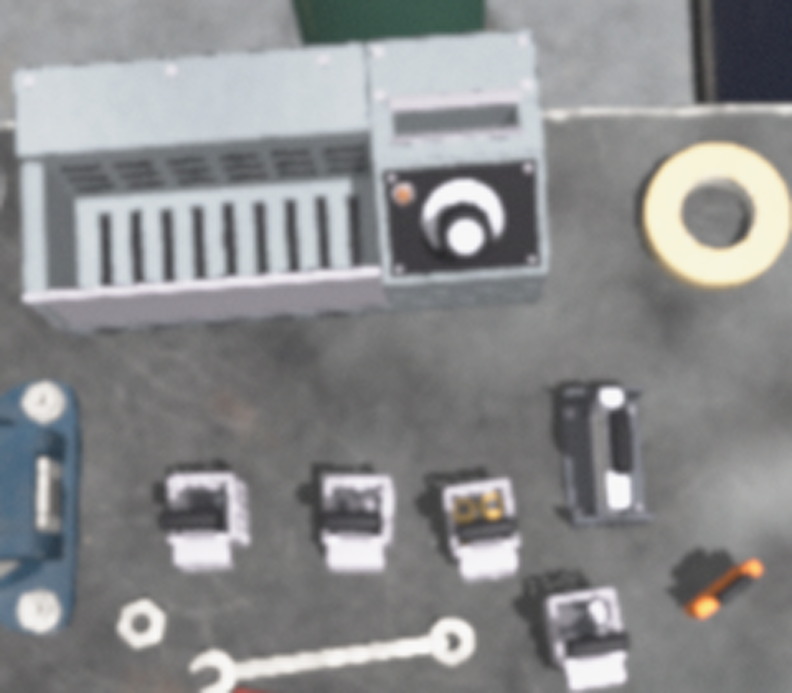

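Run:
```python
from h import *
o=get_obs(); print(np.round(R.from_rotvec(o['eef_rot']).as_matrix(),3))
c=lambda u,v:(150+u/3.3,95+v/3.3)
for nm,z,uvs in [('hand',.105,[(195,523),(347,523),(482,530),(594,642)]),('cass',.115,[(620,443),(615,390),(624,500)]),('slot',.125,[(455,117),(395,120),(515,113)]),('rimends',.115,[(28,297),(383,268)]),('top',.125,[(370,45),(530,33)])]:
    for uv in uvs: print(nm,uv,np.round(at_z('top',c(*uv),z),3))
print('cass tri',tri([ray('top',c(620,443)),ray('scene',(320,243))]))
s=cv2.imread('pics/s0.png')[120:345,180:360]
cv2.imwrite('pics/s0c.png',cv2.resize(s,None,fx=2.66,fy=2.66,interpolation=2)[:,:])
t=cv2.imread('pics/s0.png')[225:335,230:360]
cv2.imwrite('pics/s0d.png',cv2.resize(t,None,fx=4.5,fy=4.5,interpolation=2))
```

```text
[[ 0.918 -0.     0.398]
 [-0.398  0.     0.918]
 [-0.    -1.     0.   ]]
hand (195, 523) [ 0.438 -0.     0.105]
hand (347, 523) [ 0.436 -0.088  0.105]
hand (482, 530) [ 0.431 -0.165  0.105]
hand (594, 642) [ 0.366 -0.227  0.105]
cass (620, 443) [ 0.478 -0.245  0.115]
cass (615, 390) [ 0.509 -0.243  0.115]
cass (624, 500) [ 0.446 -0.246  0.115]
slot (455, 117) [ 0.671 -0.154  0.125]
slot (395, 120) [ 0.67  -0.119  0.125]
slot (515, 113) [ 0.673 -0.19   0.125]
rimends (28, 297) [0.571 0.097 0.115]
rimends (383, 268) [ 0.584 -0.111  0.115]
top (370, 45) [ 0.717 -0.105  0.125]
top (530, 33) [ 0.722 -0.2    0.125]
cass tri (array([ 0.47841027, -0.24537603,  0.1183409 ]), [0.0010822235452222872, 0.0010822235452223274])
```

View pics/s0c.png

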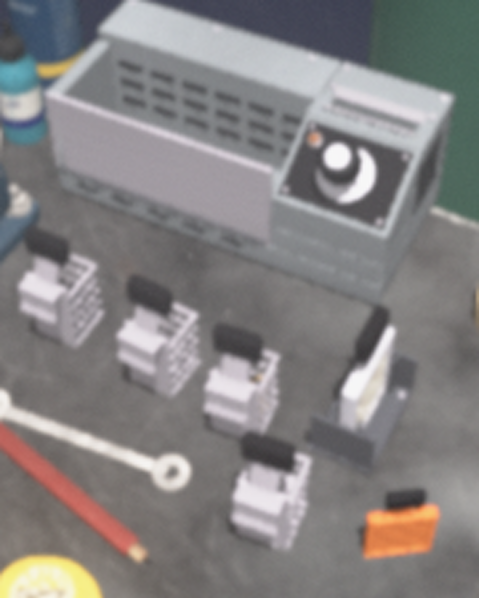

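```bash
python3 -m crank '85 6 -25 20 0;85 13 -37 12 0.04;85 13 -37 10 0.04;85 13 -37 8 0.04;85 13 -37 5 0.04;85 13 -37 0 0.04;85 13 -37 0 0.04;85 13 -37 0 0.04;85 13 -37 0 0.04;85 13 -37 0 0.04'
python3 -m crank '85 13 -37 0 0.04;85 13 -37 0 0.04;85 13 -37 0 0;85 13 -37 0 0;85 13 -37 0 0;85 13 -37 0 0;85 13 -37 0 0;85 13 -37 0 0;85 13 -37 0 0;85 0 0 0 0'
```

```text
clock: 1.63
eef_pos: [0.341, 0.1363, 0.2882]
eef_rot: [-1.569, 0.014, -0.022]
contact_force: [0.5, 0.1, 0.3]
opening: 0.991
clock: 2.47
eef_pos: [0.4602, -0.2215, 0.2903]
eef_rot: [-1.571, -0.057, 0.036]
contact_force: [-0.8, 0.2, -0.7]
opening: 0.993
```

```bash
cat >> h.py <<'E'
def look(n,targets,z=None,f=None):
    im,o=snap(n,f); m=R.from_rotvec(o['eef_rot']).as_matrix()
    print(round(o['clock'],2),'tcp',np.round(o['eef_pos'],4),'jaw',round(float(np.arctan2(m[1,2],m[0,2])),3),'F',np.round(o['contact_force'],1))
    for t,z in targets:
        for d in search_frame(n,t): print(n,t,np.round(d['uv']),round(d['p'],2),np.round(at_z(n,d['uv'],z,o),4))
    return im,o
E
python3 - <<'E'
from h import *
look('wrist',[('cassette_grip',.118),('basket1_grip',.101),('cassette_foot',.02)],f='w1.png')
E
```

```text
2.47 tcp [ 0.4602 -0.2215  0.2903] jaw 1.63 F [-0.8  0.2 -0.7]
wrist cassette_grip [210. 122.] 0.94 [ 0.3956 -0.2958  0.118 ]
wrist cassette_grip [263. 200.] 0.8 [ 0.4701 -0.2411  0.118 ]
wrist basket1_grip [282. 102.] 0.87 [ 0.3721 -0.2268  0.101 ]
wrist cassette_foot [261. 200.] 0.89 [ 0.4936 -0.2493  0.02  ]
wrist cassette_foot [207. 126.] 0.58 [ 0.4014 -0.3221  0.02  ]
```

View pics/w1.png

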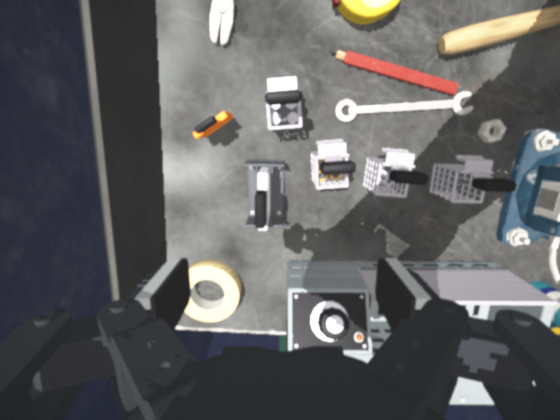

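Run:
```python
from h import *
o=get_obs()
for uv in [(261,208),(262,194),(260,224)]: print(np.round(at_z('wrist',uv,.122,o),4))
c=lambda u,v:(150+u/3.3,95+v/3.3)
print(tri([ray('top',c(620,443)),ray('scene',(320,243)),ray('wrist',(261,208),o)]))
im=cv2.imread('pics/w1.png')[130:260,210:370]
cv2.imwrite('pics/w1c.png',cv2.resize(im,None,fx=4.5,fy=4.5,interpolation=2))
```

```text
[ 0.4762 -0.2363  0.122 ]
[ 0.4614 -0.2359  0.122 ]
[ 0.4936 -0.2365  0.122 ]
(array([ 0.47894657, -0.24232756,  0.11585555]), [0.0025264279194281507, 0.0037706276297486793, 0.005799095712146526])
```

View pics/w1c.png

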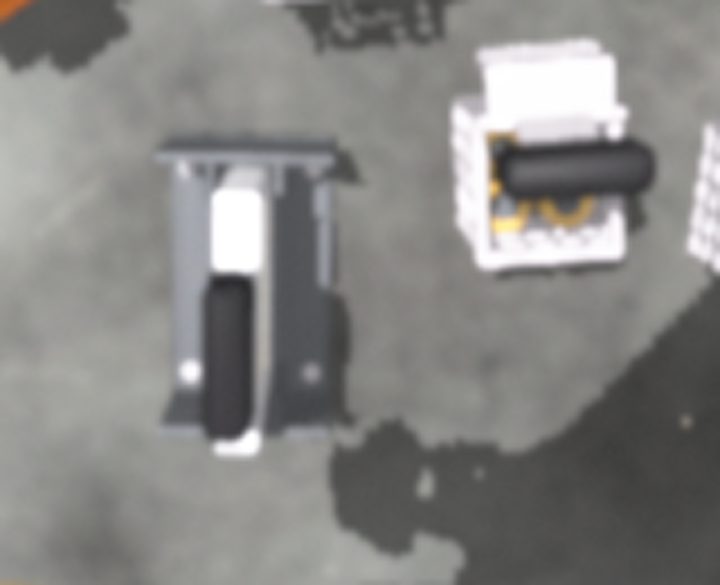

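Run:
```python
from h import *
for i in range(2):
    im,o=look('wrist',[('cassette_grip',.118)])
o=get_obs();print(o['eef_pos'],o['joint_vel'])
```

```text
2.67 tcp [ 0.4587 -0.2155  0.2907] jaw 1.634 F [ 0.1 -0.3  0.1]
wrist cassette_grip [258. 202.] 0.95 [ 0.4711 -0.2404  0.118 ]
wrist cassette_grip [205. 124.] 0.9 [ 0.3966 -0.2942  0.118 ]
wrist cassette_grip [461. 184.] 0.7 [ 0.4394 -0.0332  0.118 ]
2.77 tcp [ 0.4588 -0.2151  0.291 ] jaw 1.635 F [-0.5  0.8  0.2]
wrist cassette_grip [204. 123.] 0.92 [ 0.3961 -0.2951  0.118 ]
[ 0.45895062 -0.21526124  0.29106922] [-3.09341170e-03  2.19449364e-03 -4.50549739e-03 -1.89407938e-05
  2.39194237e-04 -2.15431386e-03]
```

```bash
python3 -m crank '60 10 -14 0 0;60 9 -13 -20 0;60 0 0 -30 0;60 0 0 -30 0;60 0 0 -30 0;60 0 0 -15 0;60 0 0 -5 0;60 0 0 0 0;60 0 0 0 0;60 0 0 0 0'
python3 - <<'E'
from h import *
look('wrist',[('cassette_grip',.118)],f='w2.png')
E
```

```text
clock: 3.7
eef_pos: [0.4804, -0.2377, 0.1619]
eef_rot: [-1.575, -0.075, 0.04]
contact_force: [0.0, -0.8, 0.7]
opening: 0.705
3.7 tcp [ 0.4804 -0.2377  0.1619] jaw 1.644 F [ 0.  -0.8  0.7]
wrist cassette_grip [197.  96.] 0.95 [ 0.4022 -0.2915  0.118 ]
wrist cassette_grip [276. 217.] 0.89 [ 0.4698 -0.2428  0.118 ]
```

View pics/w2.png

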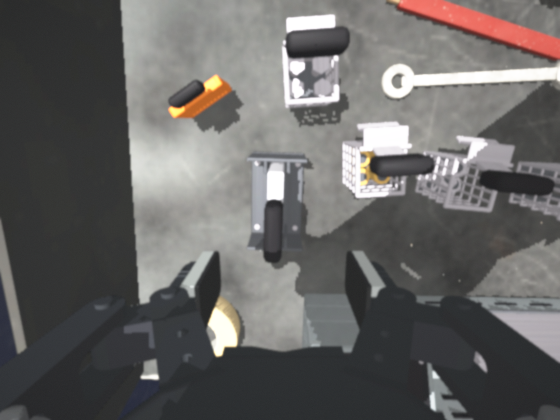

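Run:
```python
from h import *
o=get_obs(); print(o['eef_pos'])
for uv in [(273,231),(275,202),(272,260)]: print(np.round(at_z('wrist',uv,.122,o),4))
print(tri([ray('scene',(320,243)),ray('wrist',(273,231),o)]))
```

```text
[ 0.48055747 -0.23796954  0.16209754]
[ 0.4778 -0.2441  0.122 ]
[ 0.4593 -0.2441  0.122 ]
[ 0.4973 -0.2435  0.122 ]
(array([ 0.4806878 , -0.24484196,  0.11546474]), [0.0008061578719853711, 0.0008061578719853773])
```

```bash
python3 -m crank '60 -2 -6 -5 -0.06;60 0 0 -15 0;60 0 0 -15 0;60 0 0 -15 0;60 0 0 -8 0;60 0 0 -4 0;60 0 0 0 0;0 0 0 0 0;0 0 0 0 0;0 0 0 0 0'
python3 -m crank '0 0 0 0 0;0 0 0 0 0;0 0 0 0 0;0 0 0 0 0;0 0 0 0 0;0 0 0 0 0;0 0 0 0 0;0 0 0 0 0;0 0 0 0 0;0 0 0 0 0'
```

```text
clock: 4.63
eef_pos: [0.4827, -0.2468, 0.1068]
eef_rot: [-1.585, -0.036, -0.02]
contact_force: [0.8, -0.1, 0.9]
opening: 0.28
clock: 5.47
eef_pos: [0.4829, -0.2466, 0.1076]
eef_rot: [-1.586, -0.037, -0.02]
contact_force: [-0.4, 0.4, -0.5]
opening: 0.116
```

```bash
python3 -m crank '40 0 0 0 0;40 0 0 0 0;40 -2 0 -5 0;40 -2 0 -5 0;40 0 0 0 0;0 0 0 0 0;0 0 0 0 0;0 0 0 0 0;0 0 0 0 0;0 0 0 0 0'
python3 -m crank '0 0 0 0 0;0 0 0 0 0;0 0 0 0 0;0 0 0 6 0;0 0 0 10 0;0 0 0 15 0;0 0 0 15 0;0 0 0 15 0;0 0 0 0 0;0 0 0 0 0'
```

```text
clock: 6.3
eef_pos: [0.4785, -0.2459, 0.0969]
eef_rot: [-1.584, -0.037, -0.02]
contact_force: [-0.8, 0.9, -1.1]
opening: 0.126
clock: 7.13
eef_pos: [0.4781, -0.2467, 0.1637]
eef_rot: [-1.586, -0.037, -0.021]
contact_force: [-0.4, 0.6, -2.4]
opening: 0.126
```

```bash
python3 -m crank '0 0 0 35 0;0 0 0 35 -0.12;0 10 5 25 -0.12;0 20 10 5 -0.12;0 20 10 0 -0.12;0 20 10 0 -0.12;0 20 10 0 -0.12;0 20 10 0 -0.12;0 20 10 0 -0.12;0 20 10 0 -0.12'
python3 -m crank '0 15 5 0 -0.12;0 15 5 0 -0.12;0 5 0 0 -0.12;0 0 0 0 -0.06;0 0 0 0 0;0 0 0 0 0;0 0 0 0 0;0 0 0 0 0;0 0 0 0 0;0 0 0 0 0'
python3 - <<'E'
from h import *
im,o=look('wrist',[('slot_mouth',.125),('knob_grip',.125),('rim_mid',.115)],f='w3.png')
snap('top','t3.png')
E
```

```text
clock: 7.97
eef_pos: [0.6287, -0.1695, 0.2634]
eef_rot: [-1.422, 0.85, -0.883]
contact_force: [0.9, -0.2, -1.7]
opening: 0.127
clock: 8.8
eef_pos: [0.6668, -0.1558, 0.2541]
eef_rot: [-1.259, 1.192, -1.2]
contact_force: [0.5, 0.4, -1.0]
opening: 0.121
8.8 tcp [ 0.6668 -0.1558  0.2541] jaw 0.026 F [ 0.5  0.4 -1. ]
wrist slot_mouth [ 73. 114.] 0.7 [ 0.4864 -0.0877  0.125 ]
wrist slot_mouth [272. 110.] 0.58 [ 0.653  -0.0798  0.125 ]
wrist slot_mouth [ 80. 191.] 0.5 [ 0.4822 -0.1534  0.125 ]
wrist knob_grip [212. 201.] 0.91 [ 0.6011 -0.1589  0.125 ]
wrist knob_grip [269. 111.] 0.36 [ 0.6512 -0.0804  0.125 ]
wrist rim_mid [269. 109.] 0.62 [ 0.6505 -0.0791  0.115 ]
wrist rim_mid [ 78. 188.] 0.61 [ 0.4737 -0.153   0.115 ]
wrist rim_mid [212. 199.] 0.21 [ 0.5981 -0.1601  0.115 ]
```

View pics/w3.png

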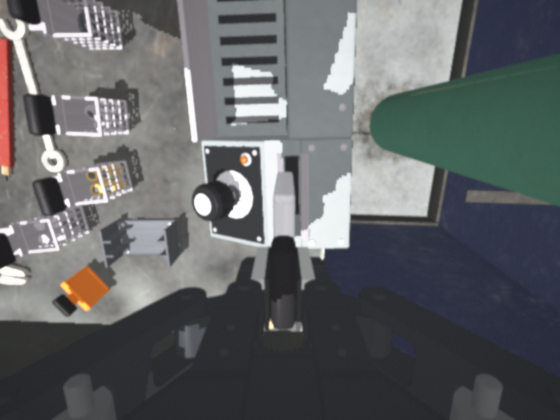

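Run:
```python
from h import *
o=get_obs();print(o['eef_pos'])
for nm,z,uvs in [('back',.125,[(357,2),(352,138),(348,247)]),('rim',.115,[(180,2),(194,138)]),('slotR',.13,[(300,155),(302,200)]),('footedge',.18,[(275,180),(293,180)])]:
    for uv in uvs: print(nm,uv,np.round(at_z('wrist',uv,z,o),4))
im=cv2.imread('pics/w3.png')[120:260,190:370]; cv2.imwrite('pics/w3c.png',cv2.resize(im,None,fx=4,fy=4,interpolation=2))
```

```text
[ 0.66692214 -0.15572746  0.25410721]
back (357, 2) [ 0.7159 -0.0011  0.125 ]
back (352, 138) [ 0.7211 -0.1002  0.125 ]
back (348, 247) [ 0.7263 -0.1989  0.125 ]
rim (180, 2) [ 0.5793 -0.0006  0.115 ]
rim (194, 138) [ 0.5847 -0.1046  0.115 ]
slotR (300, 155) [ 0.6779 -0.1151  0.13  ]
slotR (302, 200) [ 0.6813 -0.154   0.13  ]
footedge (275, 180) [ 0.6594 -0.1274  0.18  ]
footedge (293, 180) [ 0.6719 -0.127   0.18  ]
```

View pics/w3c.png

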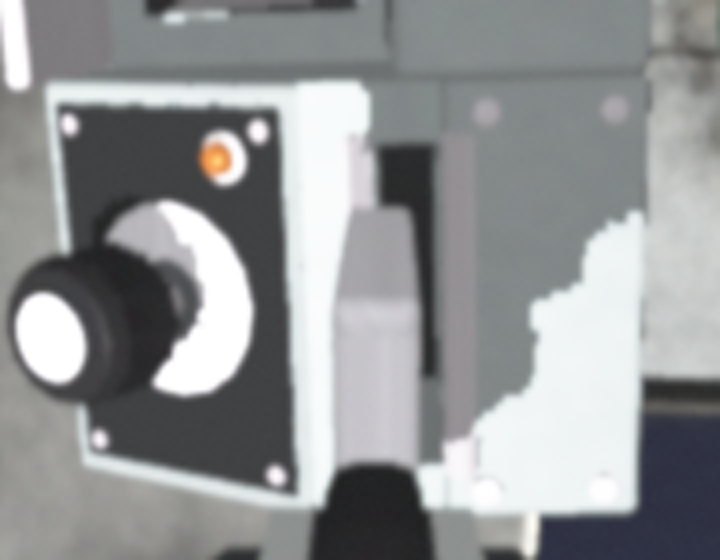

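Run:
```python
from h import *
o=get_obs()
for nm,z,uvs in [('n',.125,[(284.2,156),(299.7,156)]),('s',.125,[(299,214)]),('cass top/foot',.172,[(190+355/4,120+207/4),(190+412/4,120+207/4)]),('lipR',.13,[(190+443/4,120+135/4),(190+475/4,120+135/4)]),('lipL',.13,[(190+350/4,120+135/4),(190+375/4,120+135/4)])]:
    for uv in uvs: print(nm,uv,np.round(at_z('wrist',uv,z,o),4))
im=cv2.imread('pics/t3.png')[80:210,225:345]; cv2.imwrite('pics/t3c.png',cv2.resize(im,None,fx=4.6,fy=4.6,interpolation=2))
```

```text
n (284.2, 156) [ 0.6646 -0.1168  0.125 ]
n (299.7, 156) [ 0.6779 -0.1165  0.125 ]
s (299, 214) [ 0.6794 -0.1684  0.125 ]
cass top/foot (278.75, 171.75) [ 0.6616 -0.1229  0.172 ]
cass top/foot (293.0, 171.75) [ 0.6718 -0.1226  0.172 ]
lipR (300.75, 153.75) [ 0.6785 -0.114   0.13  ]
lipR (308.75, 153.75) [ 0.6852 -0.1138  0.13  ]
lipL (277.5, 153.75) [ 0.659  -0.1146  0.13  ]
lipL (283.75, 153.75) [ 0.6642 -0.1144  0.13  ]
```

View pics/t3c.png

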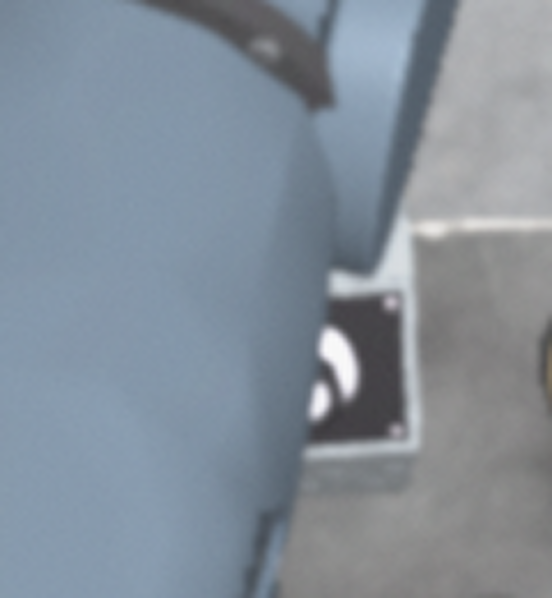

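```bash
python3 -m crank '0 6 4 -5 0.027;0 0 0 -15 0;0 0 0 -10 0;0 0 0 0 0;0 0 0 0 0;0 0 0 0 0;0 0 0 0 0;0 0 0 0 0;0 0 0 0 0;0 0 0 0 0'
python3 - <<'E'
from h import *
im,o=look('wrist',[],f='w4.png')
cv2.imwrite('pics/w4c.png',cv2.resize(im[130:280,200:380,::-1],None,fx=4,fy=4,interpolation=2))
E
```

```text
clock: 9.88
eef_pos: [0.6751, -0.1507, 0.2242]
eef_rot: [-1.273, 1.164, -1.177]
contact_force: [-0.1, 0.8, -1.8]
opening: 0.126
9.88 tcp [ 0.6751 -0.1507  0.2242] jaw 0.06 F [-0.1  0.8 -1.8]
```

View pics/w4c.png

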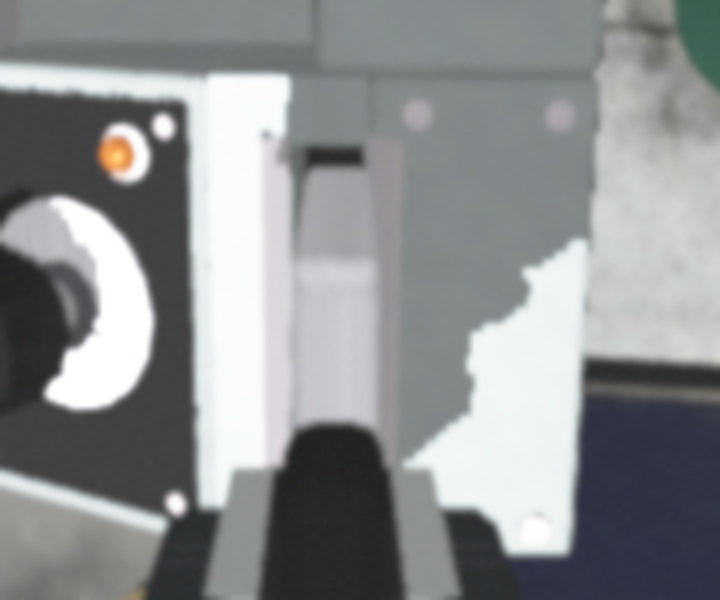

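Run:
```python
import cv2
im=cv2.imread('pics/w4.png')
cv2.imwrite('pics/w4d.png',cv2.resize(im[155:215,255:315],None,fx=10,fy=10,interpolation=cv2.INTER_NEAREST))
print(im[168,258:310].sum(1)//3, im[164,258:310].sum(1)//3)
```

```text
[251 251 251 251 251 251 249 237 223 216 203 174 153 140 122 109 103  95
  75  55  46  45  46  46  48  48  46  48  47  47  47  54  85 123 142 146
 146 147 147 148 149 149 146 138 135 136 136 136 136 136 136 136] [251 251 251 251 250 248 241 217 193 200 216 215 193 160 141 136 136 135
 134 133 132 132 132 132 133 132 132 133 134 133 135 135 135 137 139 141
 142 142 141 142 140 141 140 137 137 137 137 138 137 137 136 135]
```

View pics/w4d.png

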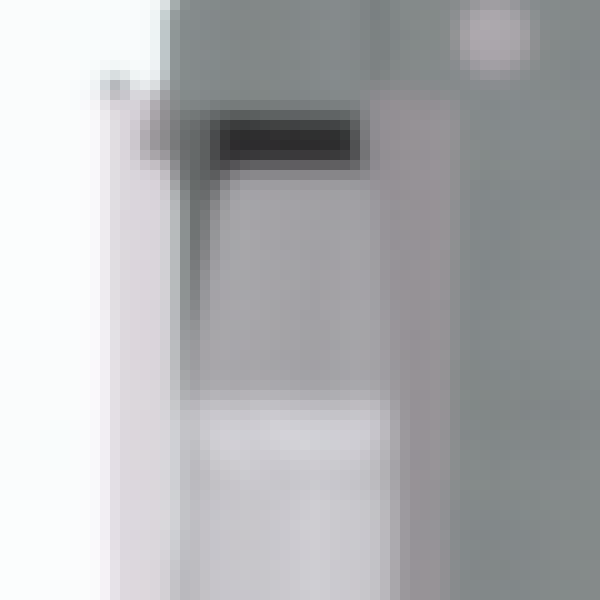

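Run:
```python
from h import *
o=get_obs();print(o['eef_pos'])
for z,uv in [(.143,(277,172)),(.143,(292,172)),(.125,(282.3,166.5)),(.130,(282.3,165))]: print(np.round(at_z('wrist',uv,z,o),4))
```

```text
[ 0.67507779 -0.15071524  0.22425769]
[ 0.6677 -0.1182  0.143 ]
[ 0.6784 -0.1175  0.143 ]
[ 0.671  -0.1167  0.125 ]
[ 0.671  -0.1148  0.13  ]
```

```bash
python3 -m crank '0 -2 0 0 0;0 0 0 0 0;0 0 0 0 0;0 0 0 -4 0;0 0 0 -4 0;0 0 0 -4 0;0 0 0 0 0;0 0 0 0 0;0 0 0 0 0;0 0 0 0 0'
```

```text
clock: 10.77
eef_pos: [0.6726, -0.1508, 0.2107]
eef_rot: [-1.273, 1.164, -1.177]
contact_force: [0.3, -0.3, -1.7]
opening: 0.127
```

```bash
python3 -m crank '0 0 0 -3 0;0 0 0 -3 0;0 0 0 -3 0;0 0 0 -3 0;0 0 0 -3 0;0 0 0 0 0;0 0 0 0 0;0 0 0 0 0;0 0 0 0 0;0 0 0 0 0'
```

```text
clock: 11.6
eef_pos: [0.6727, -0.1508, 0.1942]
eef_rot: [-1.273, 1.164, -1.177]
contact_force: [-0.5, -0.1, -1.8]
opening: 0.124
```

```bash
python3 -m crank '0 0 0 -5 0;0 0 0 -5 0;0 0 0 -5 0;0 0 0 -5 0;0 0 0 -5 0;0 0 0 -5 0;0 0 0 -5 0;0 0 0 -5 0;0 0 0 0 0;0 0 0 0 0'
```

```text
clock: 12.43
eef_pos: [0.6723, -0.1507, 0.1489]
eef_rot: [-1.273, 1.165, -1.177]
contact_force: [-0.3, 0.6, -1.5]
opening: 0.128
```

```bash
python3 -m crank '0 0 0 -3 0;0 0 0 -3 0;0 0 0 -3 0;0 0 0 -3 0;0 0 0 0 0;0 0 0 -2 0;0 0 0 -2 0;0 0 0 0 0;0 0 0 0 0;0 0 0 0 0'
```

```text
clock: 13.27
eef_pos: [0.6737, -0.1504, 0.1461]
eef_rot: [-1.27, 1.159, -1.183]
contact_force: [-0.5, -1.1, -1.7]
opening: 0.125
```

```bash
python3 -m crank '0 0 0 -5 0;0 0 0 -5 0;0 0 0 0 0;35 0 0 0 0;35 0 0 0 0;35 0 0 0 0;35 0 0 20 0;35 0 0 30 0;35 0 0 30 0;35 0 0 0 0'
python3 -m crank '35 -20 0 0 0;35 -35 10 0 0;35 -35 10 0 0;35 -35 10 0 0;35 -35 10 0 0;35 0 0 0 0;35 0 0 0 0;35 0 0 0 0;35 0 0 0 0;35 0 0 0 0'
python3 - <<'E'
from h import *
a,o=snap('scene'); b,_=snap('wrist')
a=cv2.resize(a[120:260,180:370],None,fx=4,fy=4,interpolation=2)
cv2.imwrite('pics/s5.png',a[:,:,::-1]); cv2.imwrite('pics/w5.png',b[:,:,::-1])
E
```

```text
clock: 14.1
eef_pos: [0.6743, -0.1503, 0.2264]
eef_rot: [-1.269, 1.157, -1.184]
contact_force: [0.5, -0.0, 2.3]
opening: 0.413
clock: 14.93
eef_pos: [0.51, -0.1092, 0.2226]
eef_rot: [-1.267, 1.153, -1.186]
contact_force: [0.7, -0.2, -0.4]
opening: 0.41
```

View pics/s5.png

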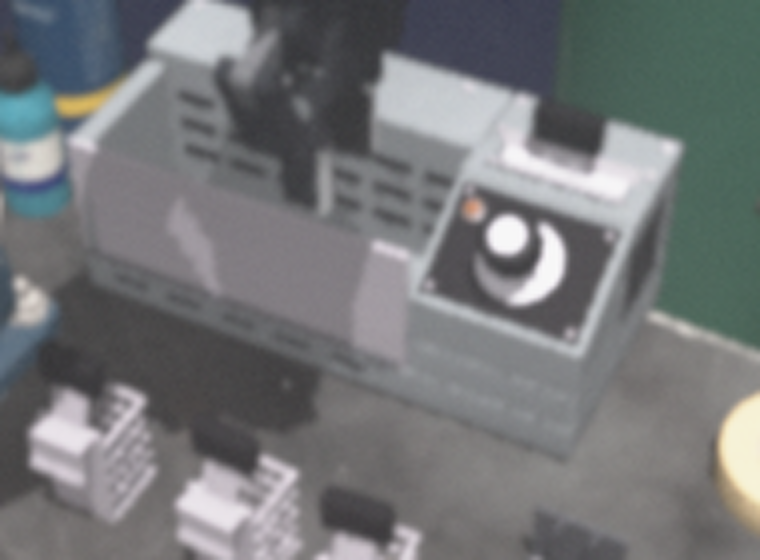

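```bash
python3 - <<'E'
from h import *
im=cv2.imread('pics/w5.png'); 
o=get_obs(); print(o['eef_pos'])
for y in (-.08,-.04,0):
    u=proj('wrist',(.581-.05*y,y,.115),o); r=int(round(u[1])); c=int(round(u[0])); print(y,c,r)
    if 0<=r<420 and 25<=c<530: print(im[r,c-22:c+22].mean(1).astype(int)); print(np.round([at_z('wrist',(c-22,r),.115,o)[0],at_z('wrist',(c+22,r),.115,o)[0]],4))
E
python3 -m crank '60 -25 35 0 0;60 -25 35 0 0;60 -18 35 0 0;60 0 0 0 0;60 0 0 0 0;60 0 0 0 0;60 0 0 0 0;60 0 0 0 0;60 0 0 0 0;60 0 0 0 0'
python3 - <<'E'
from h import *
look('wrist',[('basket1_grip',.101),('basket1_hook',.067)],f='w6.png')
E
```

```text
[ 0.50987459 -0.10920711  0.22251645]
-0.08 379 177
[154 154 154 154 154 154 154 153 152 149 138 122 116 114 114 118 129 141
 147 148 148 141 128 124 129 131 129 128 127 125 123 123 123 123 122 122
 123 123 122 121 121 121 122 120]
[0.5673 0.6025]
-0.04 384 125
[115 115 115 115 115 115 114 113 114 114 113 114 114 113 113 120 132 142
 147 146 145 139 128 123 123 123 123 123 123 123 124 124 124 124 124 124
 123 123 123 123 124 124 124 123]
[0.5659 0.5994]
0 390 67
[112 112 112 112 109 111 111 112 110 109 109 111 111 110 114 125 136 144
 144 141 131 105  72  48  44  43  43  43  43  44  42  44  42  43  42  43
  42  43  41  42  42  43  42  42]
[0.5648 0.5967]
clock: 15.87
eef_pos: [0.4447, -0.0048, 0.2214]
eef_rot: [-1.264, 1.156, -1.191]
contact_force: [-0.5, 0.6, 0.5]
opening: 0.705
15.87 tcp [ 0.4447 -0.0048  0.2214] jaw 0.055 F [-0.5  0.6  0.5]
wrist basket1_grip [226. 334.] 0.69 [ 0.3959 -0.1442  0.101 ]
```

Run:
```python
from h import *
o=get_obs(); print(proj('wrist',(.438,0,.101),o))
im,o=look('wrist',[('basket1_grip',.101),('basket1_hook',.067)])
im,o=look('top',[('basket1_grip',.101),('basket1_hook',.067)])
im,o=look('scene',[('basket1_grip',.101)])
```

```text
[276.11998041 196.35481283]
16.02 tcp [ 0.4444 -0.0045  0.2214] jaw 0.056 F [-0.1 -0.6  0.4]
wrist basket1_grip [226. 333.] 0.56 [ 0.3953 -0.1423  0.101 ]
wrist basket1_hook [222. 334.] 0.91 [ 0.3846 -0.1704  0.067 ]
wrist basket1_hook [482. 204.] 0.17 [ 0.6393 -0.0051  0.067 ]
16.17 tcp [ 0.4443 -0.0042  0.2215] jaw 0.056 F [-0.4 -0.1  0.9]
top basket1_grip [328. 286.] 0.57 [ 0.3734 -0.2246  0.101 ]
top basket1_grip [255. 250.] 0.49 [ 0.4422 -0.0872  0.101 ]
top basket1_hook [327. 288.] 0.56 [ 0.3689 -0.2239  0.067 ]
16.32 tcp [ 0.4443 -0.0042  0.2215] jaw 0.056 F [-0.2  0.4 -0.2]
scene basket1_grip [282. 307.] 0.67 [ 0.3399 -0.2455  0.101 ]
```

View pics/w6.png

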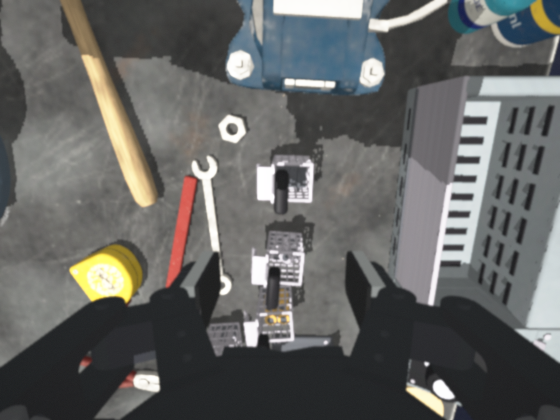

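```bash
python3 - <<'E'
from h import *
o=get_obs(); print([np.round(at_z('wrist',uv,.105,o),4) for uv in [(282,192),(274,288)]])
E
python3 -m crank '60 0 6 0 0;60 0 0 -20 0;60 0 0 -30 0;60 0 0 -30 0;60 0 0 -25 0;60 0 0 -15 0;60 0 0 -5 0;60 0 0 0 0;60 0 0 0 0;60 0 0 0 0'
```

```text
[array([0.4427, 0.0054, 0.105 ]), array([ 0.4405, -0.0865,  0.105 ])]
clock: 17.25
eef_pos: [0.4458, 0.0051, 0.0946]
eef_rot: [-1.26, 1.149, -1.193]
contact_force: [0.2, 0.0, 1.0]
opening: 0.708
```

```bash
python3 -m crank '50 -3 0 -5 0;40 0 0 -5 0;30 0 0 0 0;25 0 0 0 0;0 0 0 0 0;0 0 0 0 0;0 0 0 0 0;0 0 0 0 0;0 0 0 0 0;0 0 0 0 0'
python3 -m crank '0 0 0 0 0;0 0 0 8 0;0 0 0 15 0;0 0 0 30 0;0 0 0 35 0;0 0 0 35 0;0 0 0 10 0;0 0 0 0 0;0 0 0 0 0;0 0 0 0 0'
```

```text
clock: 18.08
eef_pos: [0.4437, 0.0051, 0.0863]
eef_rot: [-1.256, 1.146, -1.196]
contact_force: [0.4, 0.1, -2.4]
opening: 0.128
clock: 18.92
eef_pos: [0.4407, 0.0054, 0.2276]
eef_rot: [-1.258, 1.148, -1.194]
contact_force: [-0.1, -0.2, -3.5]
opening: 0.131
```

```bash
python3 -m crank '0 15 5 0 0;0 30 12 0 0;0 35 15 0 0;0 35 15 0 0;0 20 8 0 0;0 0 0 0 0;0 0 0 0 0;0 0 0 0 0;0 0 0 0 0;0 0 0 0 0'
python3 - <<'E'
from h import *
look('wrist',[])
E
```

```text
clock: 19.75
eef_pos: [0.5736, 0.0625, 0.2128]
eef_rot: [-1.275, 1.167, -1.183]
contact_force: [0.5, -0.1, -2.7]
opening: 0.129
19.75 tcp [0.5736 0.0625 0.2128] jaw 0.055 F [ 0.5 -0.1 -2.7]
```

```bash
python3 -m crank '0 0 0 8 0;0 8 2 2 0;0 7 2 0 0;0 0 0 0 0;0 0 0 0 0;0 0 0 0 0;0 0 0 0 0;0 0 0 0 0;0 0 0 0 0;0 0 0 0 0'
python3 - <<'E'
from h import *
im,o=look('wrist',[('basket1_hook',.2),('rim_mid',.115)],f='w7.png')
for y in (.04,.02,.0,.09):
    u=proj('wrist',(.578-.0555*y,y,.115),o); c,r=np.round(u).astype(int); print(y,c,r)
    if 0<=r<420 and 16<=c<540: print(im[r,c-16:c+16].mean(1).astype(int),np.round([at_z('wrist',(c-16,r),.115,o)[0],at_z('wrist',(c+16,r),.115,o)[0]],4))
E
```

```text
clock: 20.63
eef_pos: [0.5895, 0.0661, 0.2253]
eef_rot: [-1.274, 1.166, -1.185]
contact_force: [-0.1, 1.0, -3.2]
opening: 0.128
20.63 tcp [0.5895 0.0661 0.2253] jaw 0.054 F [-0.1  1.  -3.2]
wrist rim_mid [373. 210.] 0.78 [0.6627 0.0663 0.115 ]
wrist rim_mid [157. 289.] 0.36 [ 0.4774 -0.0205  0.115 ]
0.04 267 233
[149 149 148 148 148 146 147 148 149 151 152 152 152 152 150 150 147 139
 130 129 125 123 116  97  80  77  76  77  77  80 100 115] [0.5618 0.5893]
0.02 268 255
[252 252 251 242 195 144 132 133 132 131 133 132 131 129 113  80  46  34
  32  32  32  34  33  33  33  34  34  34  33  33  34  33] [0.5632 0.5913]
0.0 268 275
[122 131 131 132 132 132 132 132 132 132 130 121  96  63  42  36  37  36
  35  34  33  34  35  35  36  36  37  37  37  37  36  37] [0.5637 0.5924]
0.09 266 175
[126 125 125 124 122 123 123 123 124 126 126 127 129 139 197 249 254 254
 251 243 235 233 234 234 231 217 166 127 118 117 118 118] [0.5597 0.5857]
```

```bash
python3 -m crank '0 0 1 -15 0;0 0 0 -20 0;0 0 0 -15 0;0 0 0 -5 0;0 0 0 0 0;0 0 0 0 0;0 0 0 0 0;0 0 0 0 0;0 0 0 0 0;0 0 0 0 0'
```

```text
clock: 21.62
eef_pos: [0.5915, 0.0672, 0.1729]
eef_rot: [-1.268, 1.161, -1.188]
contact_force: [-0.1, 0.6, -2.0]
opening: 0.129
```

```bash
python3 -m crank '0 -2 0 0 0;0 0 0 -4 0;0 0 0 -4 0;0 0 0 -4 0;0 0 0 -4 0;0 0 0 0 0;0 0 0 0 0;0 0 0 0 0;0 0 0 0 0;0 0 0 0 0'
```

```text
clock: 22.45
eef_pos: [0.5893, 0.0672, 0.1555]
eef_rot: [-1.268, 1.161, -1.189]
contact_force: [0.6, -0.2, -3.5]
opening: 0.127
```

```bash
python3 -m crank '0 0 0 -3 0;0 0 0 -3 0;0 0 0 -3 0;0 0 0 -3 0;0 0 0 -3 0;0 0 0 -2 0;0 0 0 0 0;0 0 0 0 0;0 0 0 0 0;0 0 0 0 0'
```

```text
clock: 23.28
eef_pos: [0.5894, 0.0672, 0.1367]
eef_rot: [-1.268, 1.161, -1.189]
contact_force: [-0.1, 0.2, -3.8]
opening: 0.128
```

```bash
python3 -m crank '0 0 0 -2 0;0 0 0 -2 0;0 0 0 -2 0;0 0 0 -2 0;0 0 0 0 0;0 0 0 0 0;0 0 0 0 0;0 0 0 0 0;0 0 0 0 0;0 0 0 0 0'
```

```text
clock: 24.12
eef_pos: [0.5902, 0.0673, 0.1341]
eef_rot: [-1.266, 1.158, -1.19]
contact_force: [-0.7, 0.4, -3.2]
opening: 0.127
```

```bash
cat >> h.py <<'E'
def blob(X,thr=62,w=45,n='wrist',f=None):
    im,o=snap(n,f); u=np.round(proj(n,X,o)).astype(int); y0,x0=max(u[1]-w,0),max(u[0]-w,0)
    g=im[y0:u[1]+w,x0:u[0]+w].max(2); m=cv2.morphologyEx((g<thr).astype(np.uint8),cv2.MORPH_OPEN,np.ones((3,3)))
    k,l,st,ce=cv2.connectedComponentsWithStats(m)
    M=R.from_rotvec(o['eef_rot']).as_matrix()
    print(round(o['clock'],2),'tcp',np.round(o['eef_pos'],4),'jaw',round(float(np.arctan2(M[1,2],M[0,2])),3),'pred',u)
    for i in range(1,k):
        if st[i,4]>60:
            c=ce[i]+[x0,y0]; print('blob',np.round(c),st[i,2:],np.round(at_z(n,c,.107,o),4))
    return im,o
E
python3 -m crank '35 0 0 0 0;35 0 0 0 0;35 0 0 0 0;35 0 0 10 0;35 0 0 30 0;35 0 0 35 0;35 -15 -15 10 0;35 -30 -30 0 0;35 -30 -30 0 0;35 -30 -30 0 0'
python3 -m crank '60 -20 -20 0 0;60 -12 -15 0 0;60 0 0 0 0;60 0 0 0 0;60 0 0 0 0;60 0 0 0 0;60 0 0 0 0;60 0 0 0 0;60 0 0 0 0;60 0 0 0 0'
python3 - <<'E'
from h import *
blob((.4405,-.0865,.107),f='w8.png')
look('wrist',[('basket2_grip',.101),('basket2_hook',.067)])
E
```

```text
clock: 24.95
eef_pos: [0.4871, -0.0358, 0.2278]
eef_rot: [-1.263, 1.147, -1.19]
contact_force: [0.7, -1.4, -0.0]
opening: 0.409
clock: 25.78
eef_pos: [0.4519, -0.0739, 0.2334]
eef_rot: [-1.259, 1.142, -1.196]
contact_force: [0.5, 0.2, -0.1]
opening: 0.7
25.78 tcp [ 0.4519 -0.0739  0.2334] jaw 0.059 pred [268 212]
blob [268. 196.] [ 9  9 65] [ 0.4402 -0.0712  0.107 ]
25.83 tcp [ 0.4519 -0.0739  0.2333] jaw 0.059 F [-0.1  0.4  0. ]
wrist basket2_grip [271. 196.] 0.69 [ 0.4421 -0.0731  0.101 ]
wrist basket2_grip [475. 171.] 0.53 [ 0.621  -0.0399  0.101 ]
wrist basket2_grip [479.  25.] 0.22 [0.5965 0.0726 0.101 ]
wrist basket2_hook [274. 200.] 0.91 [ 0.4445 -0.0857  0.067 ]
```

Run:
```python
from h import *
im=cv2.imread('pics/w8.png').max(2); 
for r in range(170,246,4): print(r,' '.join('%3d'%v for v in im[r,236:310:3]))
o=get_obs(); print(at_z('wrist',(479,25),.149,o))
```

```text
170 122 125 130 128 126 130 129 131  93  69  70  70  69  68  67  65  65  66  66  68  69  83 106  90  72
174 123 128 129 127 127 125 126 126 101 104 135 134 137 147 128 126 124 127 116 103  90  97  81  70  88
178 129 129 127 130 130 131 132 130 106 124 138 138 148 144 139 146 135 145 145 144 216  71 108  72  89
182 136 128 126 145 158 134 136 135 117 154 204 193 221 138 141 153 136 140 148 204 242 104 101  84 114
186 132 128 126 153 221 198 177 164 247 172 172 205 168 144 148 150 150 200 247 249 252 227  98  96 124
190 128 130 130 170 255 255 255 255 255 177 129  84 104 139 137 149 131  96  85 187 250 225  78  94 126
194 127 128 130 186 255 255 255 255 248  89  36  35  45 221 185 109 146 136 108 171 251 182  79  81 130
198 134 138 138 204 255 255 255 255 225  66  58  51  44 216 164 142 221 180 151 141 251 167 131 138 140
202 140 139 136 222 255 255 255 255 208  82 107  74  56 160 219 241 226 147 237 185 253 158 142 140 141
206 132 137 139 234 255 255 255 255 194  84 105  73  55 156 226 173 212 204 216 196 254 147 142 142 139
210 130 139 143 229 255 255 255 255 171  87  99  70  55 162 
[... 210 characters left out ...]
9 250 244 240 234 239 238 131 129 121 118
222 134 126 126 130 126 134 132 133  89  93  88  64  57 102  75  77  79  85 100 127 102 123 131 124 122
226 130 130 135 134 130 133 134 118  63  93  84  59  52  71  71  70  71  69  71 104  71 114 129 128 123
230 136 137 136 136 138 124  75  77  65  94  82  60  67  90  95  95 102  74  75  93 111  90 127 126 122
234 138 135 133 138 140 124 104 124 126  89  91  76 108 118 124 110 129  84  74 106  80 113 130 126 123
238 136 139 138 133 136 135 123 127 131 150 140 140 125 146 144 142 128  88  71 107  82  92 134 128 127
242 132 134 135 131 133 134 131 138 137 171 151 145 133 153 151 143 202 116  84 107  73  90 127 125 128
[0.56996306 0.059134   0.149     ]
```

```bash
python3 -m crank '60 -6 -7 0 0;60 -6 -6 -15 0;60 0 0 -30 0;60 0 0 -30 0;60 0 0 -25 0;60 0 0 -15 0;60 0 0 -8 0;60 0 0 0 0;60 0 0 0 0;60 0 0 0 0'
```

```text
clock: 26.82
eef_pos: [0.4372, -0.0914, 0.1084]
eef_rot: [-1.257, 1.138, -1.2]
contact_force: [-0.4, -1.1, 0.5]
opening: 0.705
```

```bash
python3 -m crank '55 2 4 -8 0;45 0 0 -8 0;35 0 0 -4 0;25 0 0 0 0;0 0 0 0 0;0 0 0 0 0;0 0 0 0 0;0 0 0 0 0;0 0 0 0 0;0 0 0 0 0'
```

```text
clock: 27.65
eef_pos: [0.4409, -0.0872, 0.089]
eef_rot: [-1.255, 1.134, -1.203]
contact_force: [0.0, -0.5, -2.6]
opening: 0.126
```

```bash
python3 -m crank '0 0 0 8 0;0 0 0 15 0;0 0 0 30 0;0 0 0 35 0;0 0 0 35 0;0 0 0 25 0;0 5 5 5 0;0 10 8 0 0;0 20 15 0 0;0 25 18 0 0'
python3 -m crank '0 28 20 2 0;0 28 20 2 0;0 20 15 2 0;0 8 6 2 0;0 0 0 0 0;0 0 0 0 0;0 0 0 0 0;0 0 0 0 0;0 0 0 0 0;0 0 0 0 0'
python3 - <<'E'
from h import *
look('wrist',[])
E
```

```text
clock: 28.48
eef_pos: [0.4973, -0.0393, 0.2508]
eef_rot: [-1.255, 1.141, -1.204]
contact_force: [1.0, -0.6, -2.3]
opening: 0.128
clock: 29.32
eef_pos: [0.5902, 0.0331, 0.2485]
eef_rot: [-1.263, 1.139, -1.2]
contact_force: [-0.7, -0.1, 6.6]
opening: 0.129
29.32 tcp [0.5902 0.0331 0.2485] jaw 0.06 F [-0.7 -0.1  6.6]
```

```bash
python3 -m crank '0 0 0 10 0;0 0 -6 5 0;0 1 -6 0 0;0 0 0 0 0;0 0 0 0 0;0 0 0 0 0;0 0 0 0 0;0 0 0 0 0;0 0 0 0 0;0 0 0 0 0'
python3 - <<'E'
from h import *
look('wrist',[('basket1_grip',.149)],f='w9.png')
look('scene',[('basket1_grip',.149)],f='s9.png')
E
```

```text
clock: 30.2
eef_pos: [0.5887, 0.0198, 0.2595]
eef_rot: [-1.268, 1.146, -1.197]
contact_force: [0.5, 1.0, -2.7]
opening: 0.126
30.2 tcp [0.5887 0.0198 0.2595] jaw 0.058 F [ 0.5  1.  -2.7]
30.3 tcp [0.5887 0.0198 0.2596] jaw 0.058 F [ 0.6  0.1 -2. ]
scene basket1_grip [281. 307.] 0.84 [ 0.3139 -0.2576  0.149 ]
```

Run:
```python
from h import *
o=get_obs(); im=cv2.imread('pics/w9.png').max(2)
u=proj('wrist',(.5893,.067,.158),o); print(u, proj('wrist',(.588,.085,.158),o),proj('wrist',(.590,.049,.158),o),proj('wrist',(.5743,.067,.115),o))
c,r=np.round(u).astype(int)
for y in range(r-60,r+44,5): print(y,' '.join('%3d'%v for v in im[max(y,0),c-45:c+45:4]))
```

```text
[286.90176932 147.40403568] [286.68680347 122.77994299] [286.33868392 170.89044825] [269.52317303 141.52710135]
87 242 111  65  66  63  62  64  66  63  61  56  57  60  60  60  61  60  67  72  73  71  75  73
92 253 125  64  67  66  68  65  61  60  61  58  54  60  60  56  52  60  74  69  68  66  72  74
97 230 102 123 119 117 126 108 102  99 108  73  58  58  60  58  53  59  63  65  71  64  70  70
102 156 117 128 132 130 132 121 149 124 124 121 121 120 120 121 122 120 120 121 119 118 120 120
107 123 125 123 130 129 125 113 148 131 130 129 130 133 130 131 131 133 131 129 131 130 129 130
112 125 121 127 126 126 123 118 151 126 126 126 125 127 127 126 127 128 128 126 126 127 128 127
117 128 134 127 127 130 121 121 154 116 119 118 119 119 119 119 120 117 117 116 115 116 116 116
122 128 126 129 124 125 125 128 153 119 135 150 151 144 142 151 152 151 151 151 152 138 133 134
127 130 133 125 124 126 138 161 158 155 159 104  41  38  40  38  79  81 110 130 139 136 132 133
132 148 137 130 129 130 142 161 158 156 154 120  38  40  39  38  64  80 126 143 145  93  43  43
137 123 128 132 135 147 211 161
[... 324 characters left out ...]
  83 139 126 146  60  43  42
157 143 135 134 129 129 226 255 255 254 254 195  42  39  38  38 130 145 148 146 148 131 133 134
162 135 135 136 132 147 134 181 253 177 245 246  52  39  38  37 149 153 151 151 149 132 133 130
167 131 129 135 136 142 135 135 254 139 134 131  36  37  39  38  94  45  40  42  43  40  41  41
172 131 133 140 139 133 130 137 253 139 132 133 121 121 214 234 230 226 225 224 224 225 225 224
177 129 137 130 126 128 129 129 253 141 131 132 131 133 233 244 243 244 244 242 241 242 243 243
182 128 125 121 128 124 126 131 253 144 131 128  57  59  93 133 131 136 117 128 129 122 122 119
187 130 122 130 132 112 118 126 253 145 131 129  79  79 148 164 164 163 162 162 163 155 148 147
```

```bash
python3 -m crank '0 3 0 0 0;0 0 0 -15 0;0 0 0 -25 0;0 0 0 -25 0;0 0 0 -12 0;0 0 0 -4 0;0 0 0 0 0;0 0 0 0 0;0 0 0 0 0;0 0 0 0 0'
```

```text
clock: 31.23
eef_pos: [0.595, 0.0198, 0.1794]
eef_rot: [-1.262, 1.14, -1.201]
contact_force: [-0.1, 0.3, -2.8]
opening: 0.124
```

```bash
python3 -m crank '0 -3 0 0 0;0 0 0 -4 0;0 0 0 -4 0;0 0 0 -4 0;0 0 0 -4 0;0 0 0 -4 0;0 0 0 0 0;0 0 0 0 0;0 0 0 0 0;0 0 0 0 0'
```

```text
clock: 32.07
eef_pos: [0.5924, 0.0198, 0.1592]
eef_rot: [-1.26, 1.138, -1.202]
contact_force: [0.3, 0.1, -1.6]
opening: 0.127
```

```bash
python3 -m crank '0 0 0 -3 0;0 0 0 -3 0;0 0 0 -3 0;0 0 0 -3 0;0 0 0 -3 0;0 0 0 -2 0;0 0 0 -2 0;0 0 0 -2 0;0 0 0 0 0;0 0 0 0 0'
```

```text
clock: 32.9
eef_pos: [0.593, 0.0198, 0.137]
eef_rot: [-1.259, 1.137, -1.203]
contact_force: [-0.5, -0.4, -1.9]
opening: 0.125
```

```bash
python3 -m crank '0 0 0 -2 0;0 0 0 -2 0;0 0 0 -2 0;0 0 0 0 0;35 0 0 0 0;35 0 0 0 0;35 0 0 0 0;35 0 0 15 0;35 0 0 35 0;35 0 0 35 0'
python3 -m crank '35 -15 -15 15 0;60 -28 -31 0 0;60 -28 -31 0 0;60 -28 -31 0 0;60 -28 -31 0 0;60 -20 -20 0 0;60 0 0 0 0;60 0 0 0 0;60 0 0 0 0;60 0 0 0 0'
python3 - <<'E'
from h import *
look('wrist',[('basket3_grip',.101),('basket3_hook',.067)],f='w10.png')
o=get_obs(); im=cv2.imread('pics/w10.png').max(2)
u=proj('wrist',(.431,-.165,.107),o); print(u,o['eef_pos'])
c,r=np.round(u).astype(int)
for y in range(r-45,r+45,4): print(y,' '.join('%3d'%v for v in im[max(y,0),c-40:c+40:3]))
E
```

```text
clock: 33.73
eef_pos: [0.5907, 0.0197, 0.2176]
eef_rot: [-1.266, 1.143, -1.199]
contact_force: [-0.1, -0.8, 0.7]
opening: 0.413
clock: 34.57
eef_pos: [0.4427, -0.1423, 0.2405]
eef_rot: [-1.257, 1.128, -1.207]
contact_force: [0.3, 0.3, -0.8]
opening: 0.706
34.57 tcp [ 0.4427 -0.1423  0.2405] jaw 0.061 F [ 0.3  0.3 -0.8]
wrist basket3_grip [271. 206.] 0.72 [ 0.4351 -0.154   0.101 ]
wrist basket3_hook [273. 201.] 0.68 [ 0.4375 -0.1586  0.067 ]
[265.5795831  219.46575426] [ 0.44270907 -0.1421198   0.24034441]
174 255 255 121 130 132 131 131 131 133 131 131 113  77  71  71  70  71  71  71  76  78  83  92  72  70  94  89
178 255 253 116 122 129 134 129 127 129 133 133  94 108 134 128 127 128 135 129 127 125 128 140  89  71 101  96
182 254 142 121 125 128 133 134 134 129 130 133 120 126 127 132 154 155 132 133 137 146 130 166 202  69  94  85
186 123 120 121 124 128 129 129 136 131 126 128 130 135 138 170 223 171 139 138 144 176 225 237 238 101  88  69
190 122 120 124 124 124 125 134 153 128 126 131 164 195 243 232 157 114 157 148 108 115 142 167 246 133  95  72
194 120 120 124 127 124 126 1
[... 1286 characters left out ...]
 148 149 153 161 162 159 159
242 145 153 251 179 180 164  87 124 132 133 136 133 135 135 132 133  96  89  99  85  86 130 157 160 160 160 158
246 107 124 243 185 142 192 133 131 137 141 141 139 142 142 139 137  87  70  70 100 155 159 158 158 157 156 156
250 145 195 244 194 169 147 135 133 137 140 138 137 138 139 134 134 151  77  67  90 154 155 156 156 155 154 154
254 254 255 250 235 161 143 138 134 134 137 135 134 137 137 131 129 154  75  67  70  88  86 143 155 154 154 153
258 180 172 178 237 141 147 146 141 134 134 131 128 132 134 128 125 146  98  94  94 138 152 154 154 152 153 152
262 161 223 165 245 151 152 144 138 133 130 126 122 116 122 127 127 143  81  80 107 154 153 153 153 154 153 152
```

```bash
python3 -m crank '60 -4 -10 0 0;60 -4 -8 -15 0;60 0 0 -30 0;60 0 0 -35 0;60 0 0 -25 0;60 0 0 -15 0;60 0 0 -8 0;60 0 0 0 0;60 0 0 0 0;60 0 0 0 0'
```

```text
clock: 35.55
eef_pos: [0.4364, -0.1629, 0.109]
eef_rot: [-1.259, 1.117, -1.205]
contact_force: [-0.1, -0.6, 0.8]
opening: 0.697
```

```bash
python3 -m crank '55 -2 0 -9 0;45 0 0 -9 0;35 0 0 -5 0;25 0 0 0 0;0 0 0 0 0;0 0 0 0 0;0 0 0 0 0;0 0 0 0 0;0 0 0 0 0;0 0 0 0 0'
```

```text
clock: 36.38
eef_pos: [0.4356, -0.1635, 0.0864]
eef_rot: [-1.258, 1.112, -1.209]
contact_force: [0.5, 0.7, -2.9]
opening: 0.122
```

```bash
python3 -m crank '0 0 0 8 0;0 0 0 15 0;0 0 0 30 0;0 0 0 35 0;0 0 0 35 0;0 0 0 35 0;0 5 5 20 0;0 15 12 0 0;0 25 20 0 0;0 28 22 0 0'
python3 -m crank '0 25 20 2 0;0 20 17 2 0;0 12 10 2 0;0 0 0 0 0;0 0 0 0 0;0 0 0 0 0;0 0 0 0 0;0 0 0 0 0;0 0 0 0 0;0 0 0 0 0'
python3 - <<'E'
from h import *
im,o=look('wrist',[('basket1_grip',.149)]); print(np.round(R.from_rotvec(o['eef_rot']).as_matrix(),3))
E
```

```text
clock: 37.22
eef_pos: [0.5031, -0.1033, 0.2793]
eef_rot: [-1.256, 1.118, -1.212]
contact_force: [0.5, -1.2, -2.7]
opening: 0.13
clock: 38.05
eef_pos: [0.5619, -0.0511, 0.2886]
eef_rot: [-1.256, 1.118, -1.21]
contact_force: [0.2, -0.0, -3.6]
opening: 0.128
38.05 tcp [ 0.5619 -0.0511  0.2886] jaw 0.066 F [ 0.2 -0.  -3.6]
wrist basket1_grip [130. 288.] 0.8 [ 0.4185 -0.1572  0.149 ]
[[ 0.064  0.029  0.998]
 [-0.997 -0.049  0.066]
 [ 0.05  -0.998  0.025]]
```

```bash
python3 -m crank '0 16 12 0 0;0 16 12 0 0;0 0 0 0 0;0 0 0 0 0;0 0 0 0 0;0 0 0 -15 0;0 0 0 -25 0;0 0 0 0 0;0 0 0 0 0;0 0 0 0 0'
```

```text
clock: 38.98
eef_pos: [0.5927, -0.0291, 0.2497]
eef_rot: [-1.255, 1.119, -1.213]
contact_force: [-0.2, -0.2, -3.5]
opening: 0.129
```

```bash
python3 -m crank '0 0 1 -15 0;0 0 0 -25 0;0 0 0 -20 0;0 0 0 -8 0;0 0 0 -3 0;0 0 0 0 0;0 0 0 0 0;0 0 0 0 0;0 0 0 0 0;0 0 0 0 0'
```

```text
clock: 39.82
eef_pos: [0.5974, -0.0298, 0.1897]
eef_rot: [-1.243, 1.106, -1.224]
contact_force: [-0.1, 0.1, -3.5]
opening: 0.128
```

```bash
python3 -m crank '0 -3 1 0 0;0 0 0 -6 0;0 0 0 -6 0;0 0 0 -6 0;0 0 0 -6 0;0 0 0 -4 0;0 0 0 0 0;0 0 0 0 0;0 0 0 0 0;0 0 0 0 0'
python3 - <<'E'
from h import *
im,o=look('wrist',[],f='w11.png'); print(np.round(R.from_rotvec(o['eef_rot']).as_matrix(),3))
for y in (.0,-.06,-.075):
    u=proj('wrist',(.578-.0555*y,y,.115),o); c,r=np.round(u).astype(int); print(y,c,r)
    if 0<=r<420 and 24<=c<540: print(im[r,c-24:c+24].max(1).astype(int),np.round([at_z('wrist',(c-24,r),.115,o)[0],at_z('wrist',(c+24,r),.115,o)[0]],4))
E
```

```text
clock: 40.65
eef_pos: [0.5939, -0.0286, 0.1587]
eef_rot: [-1.243, 1.106, -1.224]
contact_force: [-0.3, 0.5, -3.8]
opening: 0.127
40.65 tcp [ 0.5939 -0.0286  0.1587] jaw 0.062 F [-0.3  0.5 -3.8]
[[ 0.06   0.046  0.997]
 [-0.997 -0.052  0.062]
 [ 0.055 -0.998  0.043]]
0.0 256 186
[119 120 120 120 119 117 114 112 111 110 112 112 111 111 113 117 119 120
 118 119 127 143 153 160 161 160 158 154 144 135 131 135 139 139 139 142
 150 161 164 164 159 153 153 155 153 141 108  66] [0.5639 0.5924]
-0.06 258 276
[142 129  96  63  51  49  49  49  48  48  49  49  48  48  49  53  79 115
 135 144 144 145 145 144 145 145 145 144 143 131  99  63  46  41  41  38
  38  38  38  39  40  39  41  40  41  41  41  41] [0.566  0.5974]
-0.075 258 296
[49 48 48 48 49 50 49 49 49 50 48 49 51 49 48 49 50 47 48 48 48 51 49 49
 48 47 49 48 48 49 50 52 52 51 47 41 38 38 39 37 38 40 40 40 41 41 41 42] [0.5662 0.5984]
```

```bash
python3 -m crank '0 1 0 -3 0;0 0 0 -3 0;0 0 0 -3 0;0 0 0 -3 0;0 0 0 -3 0;0 0 0 -3 0;0 0 0 -2 0;0 0 0 -2 0;0 0 0 0 0;0 0 0 0 0'
```

```text
clock: 41.53
eef_pos: [0.5954, -0.0286, 0.135]
eef_rot: [-1.242, 1.105, -1.224]
contact_force: [0.0, 0.6, -2.4]
opening: 0.127
```

```bash
python3 -m crank '0 0 0 -2 0;0 0 0 -2 0;0 0 0 -2 0;0 0 0 0 0;35 0 0 0 0;35 0 0 0 0;35 0 0 0 0;35 0 0 15 0;35 0 0 35 0;35 0 0 35 0'
python3 -m crank '35 -15 -15 15 0;60 -31 -26 0 0;60 -31 -26 0 0;60 -31 -26 0 0;60 -31 -26 0 0;60 -31 -26 0 0;60 -25 -22 0 0;60 0 0 0 0;60 0 0 0 0;60 0 0 0 0'
python3 - <<'E'
from h import *
look('wrist',[('basket4_grip',.101),('basket4_hook',.067)],f='w12.png')
o=get_obs(); im=cv2.imread('pics/w12.png').max(2)
u=proj('wrist',(.366,-.227,.107),o); print(u,o['eef_pos'])
c,r=np.round(u).astype(int)
for y in range(r-45,r+45,4): print(y,' '.join('%3d'%v for v in im[max(y,0),c-40:c+40:3]))
E
```

```text
clock: 42.37
eef_pos: [0.5937, -0.0285, 0.217]
eef_rot: [-1.247, 1.109, -1.221]
contact_force: [0.5, -0.3, 0.1]
opening: 0.409
clock: 43.2
eef_pos: [0.3946, -0.2008, 0.2414]
eef_rot: [-1.238, 1.091, -1.233]
contact_force: [0.9, -0.5, -0.2]
opening: 0.698
43.2 tcp [ 0.3946 -0.2008  0.2414] jaw 0.064 F [ 0.9 -0.5 -0.2]
[240.75672541 220.64039648] [ 0.39516675 -0.20005652  0.2412275 ]
176 107 109 113 125 123 116 114 112 116 118 115 117  79 100 112 109 118 122 127 117 119 123 120 126  73  64 100
180 110 114 120 123 116 113 115 120 119 119 115 110  91 120 119 118 118 117 115 117 127 126 122 174  86  57  90
184 115 115 117 116 112 115 126 130 127 121 116 113 115 123 121 157 158 124 124 124 136 150 192 222 118  65  89
188 119 115 115 115 114 122 133 127 123 120 115 118 158 220 243 237 141 137 130 137 141 208 210 225 192  69  82
192 113 112 113 111 119 131 127 168 123 123 126 218 161 113 143 144 142 139  82 117 140 139 152 169 226  64  63
196 120 119 114 113 118 126 122 249 255 254 254 254 223  98 105 131 139 116  72  74 100 112  81 151 233  68  69
200 117 117 115 114 114 117 118 231 255 255
[... 1160 characters left out ...]
 144 114  69  68  68  68  70
244 119 126 128 130 131 134 129 126 123 122 120 124 127 128 130 128 127 127 131 153 164 164 120  68  66  69  71
248 120 123 127 127 124 127 127 122 119 119 119 122 124 124 125 127 127 130 132 157 165 162 169 120  70  71  73
252 123 122 122 122  87  48 100 122 118 115 117 119 124 128 132 134 134 131 127 153 166 161 162 170 116  71  73
256 122 123 123 104  38  31  76 120 122 123 121 122 120 122 122 126 130 129 127 173 253 237 162 162 171 114  70
260 123 122 116  45  32  31  69 118 119 119 120 120 122 120 117 119 118 121 124 222 255 255 214 162 162 171 112
264 123 120  63  33  32  32  58 119 115 114 113 112 117 116 111 111 115 119 120 123 226 255 254 175 162 162 168
```

```bash
python3 -m crank '60 -13 -13 0 0;60 -12 -12 -15 0;60 0 0 -30 0;60 0 0 -35 0;60 0 0 -25 0;60 0 0 -15 0;60 0 0 -8 0;60 0 0 0 0;60 0 0 0 0;60 0 0 0 0'
```

```text
clock: 44.18
eef_pos: [0.3765, -0.2211, 0.1083]
eef_rot: [-1.243, 1.076, -1.222]
contact_force: [-0.3, -0.3, 0.9]
opening: 0.7
```

```bash
python3 -m crank '60 -7 -5 -4 0;50 0 0 -9 0;38 0 0 -9 0;25 0 0 0 0;0 0 0 0 0;0 0 0 0 0;0 0 0 0 0;0 0 0 0 0;0 0 0 0 0;0 0 0 0 0'
```

```text
clock: 45.02
eef_pos: [0.3702, -0.2271, 0.0861]
eef_rot: [-1.243, 1.072, -1.225]
contact_force: [0.3, -0.3, -3.1]
opening: 0.128
```

```bash
python3 -m crank '0 0 0 8 0;0 0 0 15 0;0 0 0 30 0;0 0 0 35 0;0 0 0 35 0;0 0 0 35 0;0 8 5 20 0;0 20 13 5 0;0 30 20 5 0;0 30 20 0 0'
python3 -m crank '0 30 20 2 0;0 30 20 2 0;0 25 17 2 0;0 15 10 2 0;0 5 3 0 0;0 0 0 0 0;0 0 0 0 0;0 0 0 0 0;0 0 0 0 0;0 0 0 0 0'
python3 - <<'E'
from h import *
im,o=look('wrist',[]); print(np.round(R.from_rotvec(o['eef_rot']).as_matrix(),3))
E
```

```text
clock: 45.85
eef_pos: [0.4532, -0.1661, 0.2893]
eef_rot: [-1.241, 1.078, -1.229]
contact_force: [0.6, -1.3, -2.4]
opening: 0.131
clock: 46.68
eef_pos: [0.5615, -0.0886, 0.3011]
eef_rot: [-1.242, 1.077, -1.226]
contact_force: [-1.0, 0.1, -2.7]
opening: 0.132
46.68 tcp [ 0.5615 -0.0886  0.3011] jaw 0.078 F [-1.   0.1 -2.7]
[[ 0.074  0.066  0.995]
 [-0.995 -0.058  0.078]
 [ 0.063 -0.996  0.061]]
```

```bash
python3 -m crank '0 18 6 0 -0.02;0 18 6 0 0;0 0 0 0 0;0 0 0 0 0;0 0 0 -15 0;0 0 0 -25 0;0 0 0 -10 0;0 0 0 0 0;0 0 0 0 0;0 0 0 0 0'
```

```text
clock: 47.57
eef_pos: [0.5946, -0.0803, 0.2525]
eef_rot: [-1.231, 1.094, -1.247]
contact_force: [0.9, 0.4, -3.0]
opening: 0.128
```

```bash
python3 -m crank '0 0 1 -15 0;0 0 0 -20 0;0 0 0 -15 0;0 0 0 -8 0;0 0 0 0 0;0 0 0 0 0;0 0 0 0 0;0 0 0 0 0;0 0 0 0 0;0 0 0 0 0'
```

```text
clock: 48.4
eef_pos: [0.5987, -0.0807, 0.2042]
eef_rot: [-1.221, 1.081, -1.258]
contact_force: [-0.3, 0.6, -3.1]
opening: 0.13
```

```bash
python3 -m crank '0 -1 5 0 0;0 0 0 -8 0;0 0 0 -10 0;0 0 0 -10 0;0 0 0 -8 0;0 0 0 -4 0;0 0 0 0 0;0 0 0 0 0;0 0 0 0 0;0 0 0 0 0'
python3 - <<'E'
from h import *
im,o=look('wrist',[],f='w13.png'); print(np.round(R.from_rotvec(o['eef_rot']).as_matrix(),3))
E
```

```text
clock: 49.23
eef_pos: [0.5971, -0.075, 0.1591]
eef_rot: [-1.222, 1.083, -1.257]
contact_force: [-0.5, -0.5, -2.8]
opening: 0.129
49.23 tcp [ 0.5971 -0.075   0.1591] jaw 0.052 F [-0.5 -0.5 -2.8]
[[ 0.047  0.08   0.996]
 [-0.997 -0.064  0.052]
 [ 0.068 -0.995  0.077]]
```

```bash
python3 -m crank '0 1.5 0 -3 0;0 0 0 -3 0;0 0 0 -3 0;0 0 0 -3 0;0 0 0 -3 0;0 0 0 -3 0;0 0 0 -2 0;0 0 0 -2 0;0 0 0 0 0;0 0 0 0 0'
```

```text
clock: 50.12
eef_pos: [0.598, -0.0753, 0.1362]
eef_rot: [-1.224, 1.083, -1.256]
contact_force: [0.5, -0.5, -3.2]
opening: 0.125
```

```bash
python3 -m crank '0 0 0 -2 0;0 0 0 -2 0;0 0 0 -2 0;0 0 0 0 0;0 0 0 0 0;35 0 0 0 0;35 0 0 0 0;35 0 0 0 0;35 0 0 15 0;35 0 0 35 0'
python3 -m crank '35 0 0 35 0;60 0 0 35 0;60 0 -5 0 0;60 -30 0 0 0.12;60 -35 0 0 0.12;60 -35 0 0 0.12;60 -35 0 0 0.12;60 -30 0 0 0.12;60 0 0 0 0;60 0 0 0 0'
python3 - <<'E'
from h import *
a,o=snap('scene'); b,_=snap('top'); print(o['eef_pos'])
A=cv2.resize(a[115:255,190:355],(560,475),interpolation=2); B=cv2.resize(b[95:210,145:325],None,fx=1.33,fy=1.33,interpolation=2)
A=A[:,:]; C=np.zeros((600,800,3),np.uint8); C[:475,:560]=A; C[440:440+B.shape[0],560:560+B.shape[1]]=B
for n in ['rim_mid']: pass
b2=cv2.resize(b[95:210,145:325],(470,300),interpolation=2)
C=np.vstack([np.hstack([A,np.zeros((475,240,3),np.uint8)])]); C=np.vstack([C,np.zeros((125,800,3),np.uint8)]); C[300:600,330:800]=b2
cv2.imwrite('pics/c14.png',C[:,:,::-1])
E
```

```text
clock: 50.95
eef_pos: [0.597, -0.075, 0.1818]
eef_rot: [-1.227, 1.086, -1.254]
contact_force: [1.4, -0.0, -1.0]
opening: 0.412
clock: 51.78
eef_pos: [0.4305, -0.0805, 0.2624]
eef_rot: [-1.407, 0.604, -0.779]
contact_force: [0.8, -0.2, -0.1]
opening: 0.7
[ 0.43053651 -0.08049597  0.26238511]
```

View pics/c14.png

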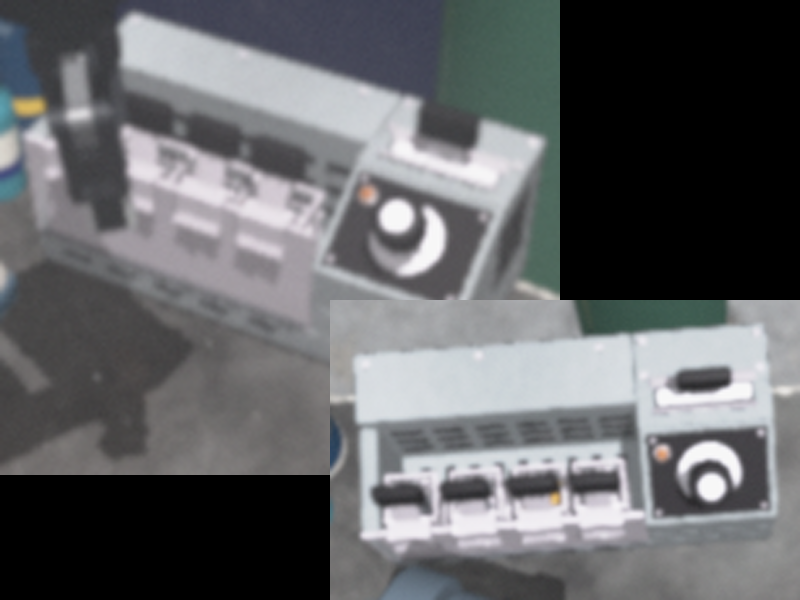

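```bash
python3 -m crank '60 0 0 10 0.12;60 15 0 10 0.12;60 25 5 5 0.12;60 30 5 5 0.12;60 30 5 5 0.12;60 30 5 5 0.12;60 25 5 5 0.12;60 10 3 5 0.12;60 0 0 0 0.05;60 0 0 0 0'
python3 -m crank '60 0 0 0 0;60 0 0 0 0;60 0 0 0 0;60 0 0 0 0;60 0 0 0 0;60 0 0 0 0;60 0 0 0 0;60 0 0 0 0;60 0 0 0 0;60 0 0 0 0'
python3 - <<'E'
from h import *
im,o=look('wrist',[('knob_grip',.13),('start_knob',.13),('basket1_grip',.149)],f='w15.png'); print(np.round(R.from_rotvec(o['eef_rot']).as_matrix(),3))
print(tri([ray('scene',(308.7,183.4)),ray('top',(290.5,164))]))
cv2.imwrite('pics/w15c.png',cv2.resize(im[60:390,20:500,::-1],None,fx=1.65,fy=1.65,interpolation=2))
E
```

```text
clock: 52.72
eef_pos: [0.6146, -0.0491, 0.31]
eef_rot: [-1.472, -0.174, 0.062]
contact_force: [-0.7, -0.5, -0.4]
opening: 0.703
clock: 53.55
eef_pos: [0.615, -0.049, 0.3091]
eef_rot: [-1.473, -0.164, 0.054]
contact_force: [0.1, 0.1, 0.0]
opening: 0.704
53.55 tcp [ 0.615  -0.049   0.3091] jaw 1.715 F [0.1 0.1 0. ]
wrist knob_grip [160. 155.] 0.88 [ 0.6036 -0.1561  0.13  ]
wrist start_knob [158. 151.] 0.94 [ 0.5999 -0.1582  0.13  ]
wrist basket1_grip [245. 157.] 0.75 [ 0.5917 -0.0737  0.149 ]
wrist basket1_grip [285. 163.] 0.22 [ 0.5922 -0.0349  0.149 ]
[[ 0.988  0.064 -0.143]
 [ 0.137  0.098  0.986]
 [ 0.078 -0.993  0.088]]
(array([ 0.60562431, -0.15866516,  0.12136409]), [0.0005961634639332097, 0.000596163463933178])
```

View pics/w15c.png

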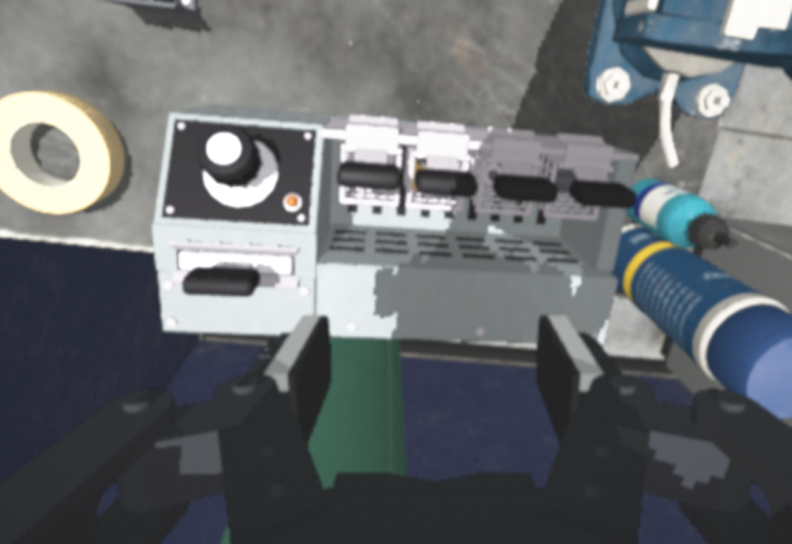

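Run:
```python
from h import *
o=get_obs()
k=(20+232/1.65,60+160/1.65); print(k)
print(tri([ray('scene',(308.7,183.4)),ray('top',(290.5,164)),ray('wrist',k,o)]), tri([ray('top',(290.5,164)),ray('wrist',k,o)]))
for z,p in [(.135,(224,150)),(.12,(232,160)),(.115,(291,202))]: print(np.round(at_z('wrist',(20+p[0]/1.65,60+p[1]/1.65),z,o),4))
```

```text
(160.60606060606062, 156.96969696969697)
(array([ 0.60665918, -0.15829467,  0.12009113]), [0.0005889517625752276, 0.000997690932431099, 0.0006280007635582602]) (array([ 0.60697856, -0.15840289,  0.11781015]), [0.0007267498786504568, 0.0007267498786502166])
[ 0.599  -0.1587  0.135 ]
[ 0.6073 -0.1581  0.12  ]
[ 0.6307 -0.1222  0.115 ]
```

```bash
python3 -m crank '55 -2 -20 0 -0.09;55 -3 -30 0 0;55 -3 -30 -10 0;55 -2 -25 -25 0;55 0 0 -35 0;55 0 0 -35 0;55 0 0 -15 0;55 0 0 0 0;55 0 0 0 0;55 0 0 0 0'
python3 - <<'E'
from h import *
im,o=look('wrist',[('knob_grip',.12)],f='w16.png'); print(np.round(R.from_rotvec(o['eef_rot']).as_matrix(),3))
E
```

```text
clock: 54.58
eef_pos: [0.6045, -0.1589, 0.1872]
eef_rot: [-1.481, -0.099, -0.026]
contact_force: [-0.4, 0.2, 0.8]
opening: 0.643
54.58 tcp [ 0.6045 -0.1589  0.1872] jaw 1.622 F [-0.4  0.2  0.8]
wrist knob_grip [276. 218.] 0.78 [ 0.6055 -0.1572  0.12  ]
[[ 0.996  0.078 -0.051]
 [ 0.044  0.09   0.995]
 [ 0.083 -0.993  0.086]]
```

```bash
python3 -m crank '55 2 3 -10 0;55 0 0 -20 0;55 0 0 -20 0;55 0 0 -10 0;55 0 0 -4 0;55 0 0 0 0;55 0 0 0 0;55 0 0 0 0;55 0 0 0 0;55 0 0 0 0'
```

```text
clock: 55.52
eef_pos: [0.6117, -0.1554, 0.1288]
eef_rot: [-1.487, -0.113, -0.036]
contact_force: [0.1, 0.7, 0.3]
opening: 0.64
```

```bash
python3 -m crank '55 -5 0 -5 0;55 0 0 -8 0;55 0 0 -6 0;55 0 0 -3 0;55 0 0 0 0;55 0 0 0 0;55 0 0 0 0;55 0 0 0 0;55 0 0 0 0;55 0 0 0 0'
```

```text
clock: 56.35
eef_pos: [0.6064, -0.1556, 0.1053]
eef_rot: [-1.487, -0.114, -0.037]
contact_force: [0.1, 0.0, 0.2]
opening: 0.646
```

```bash
python3 -m crank '40 0 0 0 0;0 0 0 0 0;0 0 0 0 0;0 0 0 0 0;0 0 0 0 0;0 0 0 0 0;0 0 0 0 0;0 0 0 0 0;0 0 0 0 0;0 0 0 0 0'
```

```text
clock: 57.18
eef_pos: [0.6064, -0.1549, 0.1061]
eef_rot: [-1.486, -0.114, -0.037]
contact_force: [-1.1, 1.0, 1.5]
opening: 0.362
```

```bash
python3 -m crank '0 -2 0 3.5 0;0 -2 0 3.5 0;0 -2 0 3.5 0;0 -2 0 3.5 0;0 -1 0 2 0;0 -1 0 1.5 0;0 -0.5 0 1 0;0 -0.5 0 1 0;0 -0.5 0 1 0;0 -0.5 0 1 0'
```

```text
clock: 58.02
eef_pos: [0.5995, -0.1554, 0.1186]
eef_rot: [-1.489, -0.121, -0.051]
contact_force: [14.1, -1.4, -20.3]
opening: 0.36
```

```bash
python3 -m crank '0 0 0 0 0;0 0 0 0 0;0 2 0 -3.5 0;0 2 0 -3.5 0;0 2 0 -3.5 0;0 1 0 -1.5 0;55 0 0 0 0;55 0 0 0 0;55 0 0 0 0;55 0 0 0 0'
python3 -m crank '55 0 0 0 0;55 0 0 0 0;55 0 0 15 0;55 0 0 30 0;55 0 0 35 0;55 0 0 35 0;55 -10 0 30 0;55 -35 0 0 0;55 -35 0 0 0;55 0 0 0 0'
python3 - <<'E'
from h import *
for n in ['scene','top']:
    im,o=look(n,[('knob_grip',.12),('start_knob',.12),('cassette_grip',.155),('basket1_grip',.149)],f=n+'_end.png')
ref=cv2.imread('pics/t0.png'); e=cv2.imread('pics/top_end.png')
# knob head white cap centroid top before/after
for nm,i in (('t0',ref),('end',e)):
    g=i[150:180,275:305].min(2)>225; y,x=np.nonzero(g); print(nm,x.mean()+275,y.mean()+150,len(x))
E
```

```text
clock: 58.85
eef_pos: [0.6066, -0.1554, 0.107]
eef_rot: [-1.489, -0.121, -0.05]
contact_force: [0.2, 0.2, -0.1]
opening: 0.647
clock: 59.68
eef_pos: [0.5222, -0.1544, 0.2572]
eef_rot: [-1.489, -0.12, -0.047]
contact_force: [-0.0, -0.5, -0.4]
opening: 0.641
59.68 tcp [ 0.5222 -0.1544  0.2572] jaw 1.622 F [-0.  -0.5 -0.4]
scene knob_grip [308. 181.] 0.79 [ 0.612  -0.1534  0.12  ]
scene start_knob [308. 180.] 0.61 [ 0.6165 -0.1521  0.12  ]
scene start_knob [247. 168.] 0.27 [ 0.584  -0.0229  0.12  ]
scene cassette_grip [330. 320.] 0.75 [ 0.3282 -0.3329  0.155 ]
scene cassette_grip [322. 158.] 0.59 [ 0.6556 -0.1623  0.155 ]
scene basket1_grip [271. 176.] 0.75 [ 0.5618 -0.096   0.149 ]
scene basket1_grip [286. 186.] 0.56 [ 0.5509 -0.1369  0.149 ]
59.93 tcp [ 0.5266 -0.1547  0.2561] jaw 1.623 F [ 0.3  0.1 -0.4]
top start_knob [200. 173.] 0.69 [0.5914 0.0169 0.12  ]
top cassette_grip [206. 136.] 0.67 [ 0.6543 -0.0007  0.155 ]
top cassette_grip [369. 274.] 0.53 [ 0.3928 -0.2928  0.155 ]
top basket1_grip [242. 158.] 0.6 [ 0.6105 -0.0679  0.149 ]
top basket1_grip [223. 166.] 0.41 [ 0.5961 -0.0316  0.149 ]
t0 290.76683937823833 158.61658031088083 193
end nan nan 0<stdin>:7: RuntimeWarning: Mean of empty slice.
  ret = ret.dtype.type(ret / rcount)
```

```bash
python3 -m crank '55 -35 0 20 0;55 -35 25 10 0;55 -35 30 0 0;55 -30 30 0 0;55 0 30 0 0;55 0 0 0 0;55 0 0 0 0;55 0 0 0 0;55 0 0 0 0;55 0 0 0 0'
python3 - <<'E'
from h import *
a=cv2.imread('pics/s0.png'); e,o=snap('scene','s_fin.png'); e=e[:,:,::-1].copy(); print(o['clock'],o['eef_pos'])
t=a[165:205,292:326]; r=cv2.matchTemplate(e[150:220,275:345],t,cv2.TM_CCOEFF_NORMED); print('knob',cv2.minMaxLoc(r))
tp,_=snap('top','t_fin.png'); w=cv2.imread('pics/t0.png'); r=cv2.matchTemplate(tp[:,:,::-1][140:190,265:325].copy(),w[148:178,275:307],cv2.TM_CCOEFF_NORMED); print(cv2.minMaxLoc(r))
for X in [(.589,.067,.155),(.592,.02,.155),(.595,-.028,.155),(.597,-.075,.155)]:
    for n,i in (('scene',e),('top',tp)):
        u=np.round(proj(n,X)).astype(int); print(n,u,i[u[1],u[0]].max(),end='; ')
    print()
E
```

```text
clock: 61.02
eef_pos: [0.391, -0.0405, 0.283]
eef_rot: [-1.487, -0.117, -0.044]
contact_force: [0.3, 0.7, 0.2]
opening: 0.647
61.0167 [ 0.39095855 -0.04049982  0.28298534]
knob (-0.31378448009490967, 0.9953629374504089, (22, 22), (17, 15))
(-0.26332491636276245, 0.9996857047080994, (21, 12), (10, 8))
scene [212 141] 64; top [169 170] 62; 
scene [231 147] 70; top [195 168] 65; 
scene [251 153] 73; top [220 166] 68; 
scene [271 160] 77; top [246 165] 66;
```

Both cameras show the knob back exactly at its rest position. All four handles are dark at the expected hung positions, and the arm is clear of everything.

```bash
python3 -c "from workcell import sign_off; print(sign_off())"
```

```text
the job is handed in; nothing more can be done
None
```

The dryer is loaded and started, and I handed the job in at about 61 s of the 210 s allowed.

- **Cassette:** I slid the grey-white cassette from its stand into the slot until it stopped on the bottom, and left the orange look-alike alone. It stopped at tool height 0.146 m rather than the 0.136 m I had predicted, because I had gripped it higher on its handle than planned. A picture afterwards showed it fully in.
- **Baskets:** All four were there, and each now hangs by its lip over the front rim. Each came down to the height expected for hanging, and the pictures taken afterwards showed all four in a row and upright.
- **Start knob:** I pulled it out about 14 mm, to its stop (about 25 N at the wrist), held it for a moment and let it back. Matching it against the first pictures gave 0.995 and 0.9997, so it is back at rest.

**What went wrong or disagreed:**
- While I carried basket 2 in, it pressed on basket 1's handle with roughly 9 N. I lifted it off and checked; basket 1 was still hanging.
- The tool drifted to about 0.12 rad of tilt over the run. I allowed for it in the placing.
- The trained networks sometimes missed baskets or reported false ones, so I relied on my own pixel measurements there.
- There was no separate sign that the dryer is running; I judge that from the knob's travel alone.

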